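# Make up the bracket and bush set-up kits

## Task

Make up the set-up kits for the mill's next two jobs in their two black trays. Bracket job, the tray with three rectangular pockets: the milled bracket flat in the middle pocket and one soft jaw in each of the slots beside it; bush job, the tray with two round pockets: the slim bush in the larger pocket and the spring collet that holds it in the smaller. Seat every part on its pocket's floor the same way up as it stands now, and leave the wide bush where it stands.

Things in the scene. Friction and masses are not known exactly. Their poses are not given: they have to be found in the camera images.
- milled_bracket: Milled aluminium bracket: a flat base plate 46 x 72 mm (body x, y), 10 mm thick, with a square boss of 31 x 31 mm on its middle that rises to 36 mm and has a round hole in its top; about 0.16 kg. Origin: centre of its underside; z up. Grip it across the boss, either way. Behind the stock to the left stands a drawer cabinet 160 mm high with its top drawer out: carry parts clear of it.
- soft_jaw_a: First soft vice jaw, a plain aluminium block 23 x 76 x 34 mm (body x, y, z) with two bolt holes through its 23 mm thickness, about 0.29 kg, lying on its long narrow side. Origin: centre of its underside; z up. Grip it across the 23 mm (body x), from above. The two jaws are a pair and interchangeable.
- soft_jaw_b: Second soft vice jaw, a plain aluminium block 23 x 76 x 34 mm (body x, y, z) with two bolt holes through its 23 mm thickness, about 0.29 kg, lying on its long narrow side. Origin: centre of its underside; z up. Grip it across the 23 mm (body x), from above. The two jaws are a pair and interchangeable.
- slim_bush: Slim brass flanged bush, a turned sleeve with a bore: flange 34 mm in diameter and 6 mm thick at the bottom, barrel 25 mm in diameter above it, 36 mm high in all; about 0.08 kg. It stands on its flange. Origin: centre of its underside; z up. Grip the barrel.
- spring_collet: Steel spring collet with slots round it: 34 mm high, standing on its small end, about 20 mm in diameter at the foot, growing to 25 mm over its top 12 mm; about 0.06 kg. Origin: centre of its underside; z up. Grip it by its upper part.
- wide_bush: Wide aluminium flanged bush, lower and broader than the slim one: flange 45 mm in diameter, barrel 34 mm, 30 mm high. Not wanted in either kit: it stays where it stands. Origin: centre of its underside; z up.
- bracket_tray: Larger kit tray, fixed: black board 112 x 178 x 14 mm (body x, y, z), origin at the centre of its underside. Three grey-floored pockets 10 mm deep, floors 4 mm above the cart top; in its frame, mm: bracket pocket centred at (0, 0), 86 along x by 60 along y; a jaw slot at (0, 61.5) and at (0, -61.5), 90 along x by 37 along y. Bracket and jaws lie lengthwise along tray x. Same after half a turn.
- bush_tray: Smaller kit tray, fixed: black board 80 x 144 x 14 mm (body x, y, z), origin at the centre of its underside. Two round grey-floored pockets 10 mm deep, floors 4 mm above the cart top; in its frame, mm: the larger, 54 in diameter, for the slim bush, centred at (0, -34); the smaller, 42 in diameter, for the spring collet, at (0, 40).

How it is judged:
At the end, for the whole second after the job is handed in: Bracket, jaws, slim bush and collet each in its own pocket: within 11 mm (bracket, across jaws) or 12 mm of the pocket centre along each tray axis, underside 1.5 to 7.5 mm over the tray's underside, upright within 0.12 rad, at rest; wide bush moved less than 20 mm (x of milled_bracket in the frame of bracket_tray between -0.011 and 0.011 m and y of milled_bracket in the frame of bracket_tray between -0.011 and 0.011 m and z of milled_bracket in the frame of bracket_tray between 0.0015 and 0.0075 m and angle between each of milled_bracket, slim_bush, spring_collet's own z axis and vertical below 0.12 rad and (((x of soft_jaw_a in the frame of bracket_tray between -0.012 and 0.012 m and y of soft_jaw_a in the frame of bracket_tray between 0.0505 and 0.0725 m and z of soft_jaw_a in the frame of bracket_tray between 0.0015 and 0.0075 m and angle between soft_jaw_a's own z axis and vertical below 0.12 rad) and (x of soft_jaw_b in the frame of bracket_tray between -0.012 and 0.012 m and y of soft_jaw_b in the frame of bracket_tray between -0.0725 and -0.0505 m and z of soft_jaw_b in the frame of bracket_tray between 0.0015 and 0.0075 m and angle between soft_jaw_b's own z axis and vertical below 0.12 rad)) or ((x of soft_jaw_a in the frame of bracket_tray between -0.012 and 0.012 m and y of soft_jaw_a in the frame of bracket_tray between -0.0725 and -0.0505 m and z of soft_jaw_a in the frame of bracket_tray between 0.0015 and 0.0075 m and angle between soft_jaw_a's own z axis and vertical below 0.12 rad) and (x of soft_jaw_b in the frame of bracket_tray between -0.012 and 0.012 m and y of soft_jaw_b in the frame of bracket_tray between 0.0505 and 0.0725 m and z of soft_jaw_b in the frame of bracket_tray between 0.0015 and 0.0075 m and angle between soft_jaw_b's own z axis and vertical below 0.12 rad))) and x of slim_bush in the frame of bush_tray between -0.012 and 0.012 m and y of slim_bush in the frame of bush_tray between -0.046 and -0.022 m and z of slim_bush in the frame of bush_tray between 0.0015 and 0.0075 m and x of spring_collet in the frame of bush_tray between -0.012 and 0.012 m and y of spring_collet in the frame of bush_tray between 0.028 and 0.052 m and z of spring_collet in the frame of bush_tray between 0.0015 and 0.0075 m and linear speed of each of milled_bracket, soft_jaw_a, soft_jaw_b, slim_bush, spring_collet below 0.02 m/s and distance of wide_bush from where it was at the start of the episode below 0.02 m); the robot touches nothing.
It fails at once if the wide bush is moved more than 20 mm (distance of wide_bush from where it was at the start of the episode above 0.02 m).
It also fails if it takes over 118 s, if anything falls off the work surface, if the arm or the gripper's body presses on something with over 40 N, if the wrist force passes 120 N, or if a joint passes its speed limit or range.

## Robot

A 6-joint arm with a two-finger parallel gripper is mounted at the origin on a cart in front of the work surface, level with it; the furniture and walls round the work are solid. World frame = base frame: x ahead of the robot, y to its left, z up, the work surface at z = 0. Lengths are in m, angles in rad, forces in N, time in s.
With the tool pointing down it reaches from about 0.35 to 0.975 m from the base axis. Payload 4.9 kg.
Tool frame: the origin (TCP) lies at the very end of the fingers, on their centre line; the grasp point (between the pads) lies 19 mm behind it (ctrl.grasp_offset is the distance from the TCP to the grasp point, in m); z points along the fingers, y is the line along which they close (so a half turn about z gives the same grasp; the last joint's range is limited). The gripper opens to 85 mm and grips with 20 to 120 N. Pads are 22 mm wide; open, the fingers measure 114 mm over their backs; the gripper's body (76 mm by 85 mm) begins 54 mm behind the grasp point. The pads swing forward as they close: fully open they stand 13 mm farther back than shut.
Start: joints at [1.202, 0.053, 1.613, -0, 1.476, -0.119], TCP at [0.154, 0.606, 0.231] pointing down, gripper open.
Joint ranges: [-3.01, 3.01], [-1.01, 2.22], [0.06, 2.58], [-1.02, 4.17], [0.09, 2.62], [-3.14, 3.14]. Speed limits (rad/s): [2.57, 2.57, 3.14, 3.14, 3.14, 3.14].

## Interface

Orientations are given as a rotation vector (axis times angle).
In Python, from station import ctrl, optics gives the robot as it stands.
- The arm moves only by the shell command python3 -m handwheel 'ROWS' [OPENING] [FORCE]. ROWS is JSON, a list of rows, each an object of numbers: "tx", "ty", "tz": the shift along the tool's x, y, z in mm; "roll": the turn about the tool's z in rad. A call has 1 to 12 rows; each row shifts and turns the commanded pose from where the row before left it, along the tool's axes as they then stand; what a row does not reach is not made up. A row lasts 1/12 s, in which the tool goes at most 41.7 mm and 7.16 degrees, less where a joint would pass 70% of its speed; a pose out of reach is approached as far as the arm can. A call with a gripper value outside its range is refused whole. OPENING is the finger opening in mm, from 0 to 85.4, set as the call begins (- or left out, the last holds). The fingers move at their own pace and stop on an object; FORCE is the grip in N (left out, the last holds). Time passes only in rows, so rows that do not move let the fingers close. It gives the time, the measured TCP pose, the force, the opening and the grip force at its end, in the units of the state.
- ctrl.get_obs(): the state, without advancing time (a new reading comes with each control period).
- optics.get_image(name): name is "scene" or "top" or "wrist"; returns (picture, depth): 384x512x3 uint8, red, green, blue; 384x512 float32, m along the optical axis (not along the pixel's ray), 0 where there is no reading.
- optics.camera_params(name): a dict with "mtx" (3x3 intrinsics, pixels), "k1" (the pictures are not rectified: a ray, as slopes to the right and down, at radius r is drawn at 1 + k1 r^2 times it, then the intrinsics apply), "extrinsics" (4x4, takes a point from camera to world coordinates); the wrist camera has in their place "tool_from_camera" (4x4, takes a point from camera to tool coordinates, whose origin is the TCP and whose axes are the flange's). Camera axes: x right, y down, z forward; pixel columns grow to the right and rows downward; lengths in m; the calibration is good to about 2 mm. A picture is of the moment at which its call begins: read the wrist's pose just before it. camera_params takes no time and is no camera call.
- ctrl.finish_job(): hands the job in; it is judged then, once.
The state is a dict: "t": time; "q": joint angles; "dq": joint speeds; "effort": joint torques, N m; "tool_pos": TCP position; "tool_rot": TCP orientation; "contact_force": force on the tool from outside, world axes, zero at the start; "wrist_torque": the same for the moment, N m; "opening": finger opening in m; "grip_force": force on a finger pad.
Only numpy, scipy, OpenCV 4.12 (cv2) and the standard library are available. Lean on these libraries where they do the work, as an engineer would, in place of code of your own. Each camera call takes 0.05 s, during which the arm holds its last target. There are 200 camera calls.

## Working session

There is one attempt and no reset: what is moved stays moved. The work goes in short steps, Python scripts to look and compute and a shell command to move; the robot and the scene stay as the last step left them, time stands still between calls to the robot, and variables do not carry over. Pictures are saved under pics/ and viewed, at most 14 in all, crops included, and the job is handed in when it is done.

```bash
ls; mkdir -p pics; python3 - <<'E'
from station import ctrl, optics
import cv2, numpy as np
o=ctrl.get_obs(); print({k:np.round(v,3) for k,v in o.items()}, ctrl.grasp_offset)
for n in("scene","top","wrist"):
    im,d=optics.get_image(n); cv2.imwrite(f"pics/{n}0.png",im[...,::-1]); np.savez(f"pics/{n}0.npz",im=im,d=d)
    p=optics.camera_params(n); print(n,{k:np.round(v,4).tolist() for k,v in p.items()})
E
```

```text
pics
{'t': np.float64(0.0), 'q': array([ 1.202,  0.053,  1.614,  0.   ,  1.476, -0.119]), 'dq': array([ 0.001,  0.   , -0.002, -0.002, -0.002, -0.001]), 'effort': array([-0.0000e+00, -3.9370e+01, -3.7017e+01, -0.0000e+00,  7.0000e-03,
       -0.0000e+00]), 'tool_pos': array([0.154, 0.605, 0.23 ]), 'tool_rot': array([-3.910e-01, -3.117e+00,  3.000e-03]), 'contact_force': array([-1.19 ,  0.048,  0.477]), 'wrist_torque': array([-0.041, -0.   , -0.038]), 'grip_force': np.float64(0.0), 'opening': np.float64(0.085)} 0.0187
scene {'mtx': [[396.8714, 0.0, 260.2802], [0.0, 396.8714, 200.3103], [0.0, 0.0, 1.0]], 'k1': 0.0401, 'extrinsics': [[0.8829, -0.3597, 0.302, 0.2726], [-0.4693, -0.7001, 0.5382, -0.4689], [0.0178, -0.6169, -0.7868, 0.7029], [0.0, 0.0, 0.0, 1.0]]}
top {'mtx': [[372.6428, 0.0, 259.9296], [0.0, 372.6428, 194.7365], [0.0, 0.0, 1.0]], 'k1': -0.0845, 'extrinsics': [[0.0182, -0.9875, 0.1566, 0.3737], [-0.9996, -0.0212, -0.017, 0.0031], [0.0201, -0.1562, -0.9875, 0.8731], [0.0, 0.0, 0.0, 1.0]]}
wrist {'mtx': [[275.5798, 0.0, 257.5064], [0.0, 275.5798, 189.7699], [0.0, 0.0, 1.0]], 'k1': 0.0196, 'tool_from_camera': [[-0.0007, -0.9546, -0.2979, 0.075], [1.0, -0.0007, -0.0001, 0.0009], [-0.0001, -0.2979, 0.9546, -0.1438], [0.0, 0.0, 0.0, 1.0]]}
```

View pics/top0.png

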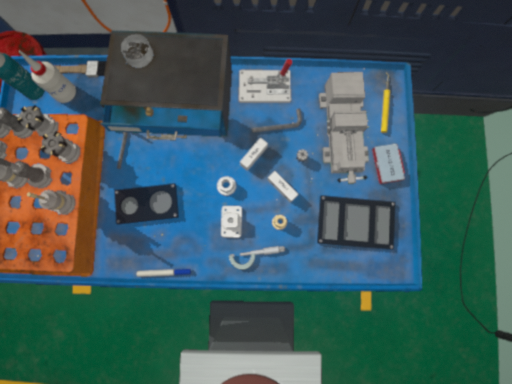

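View pics/scene0.png

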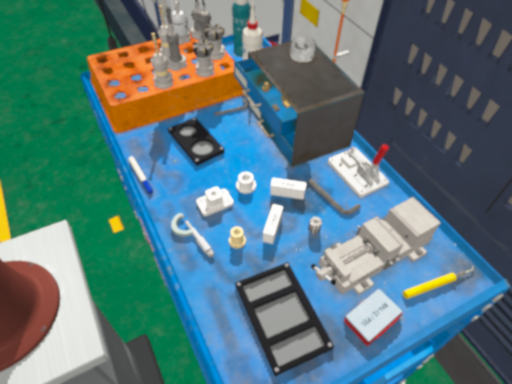

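View pics/wrist0.png

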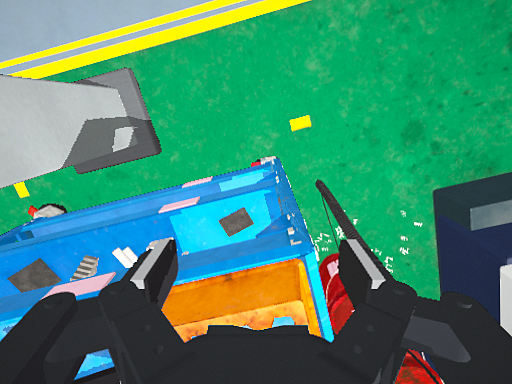

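The top view shows the bracket at (231,221), the wide bush at (227,185), the jaws at (254,153) and (283,186), the slim brass bush at (279,222) and the collet at (302,155). The bush tray is at (147,204) with its larger pocket to the right, and the bracket tray is at (357,222). The scene view shows the same parts. The wrist view only shows the cart's left end.

```bash
cat > h.py <<'E'
import numpy as np, cv2
from station import ctrl, optics
from scipy.spatial.transform import Rotation as R
def cam(n, obs=None):
    p=optics.camera_params(n)
    if n=="wrist":
        T=np.eye(4); T[:3,:3]=R.from_rotvec(obs["tool_rot"]).as_matrix(); T[:3,3]=obs["tool_pos"]
        E=T@np.array(p["tool_from_camera"])
    else: E=np.array(p["extrinsics"])
    return np.array(p["mtx"]),np.array([p["k1"],0,0,0.]),E
def rays(c,px):
    K,D,E=c; u=cv2.undistortPoints(np.array(px,float).reshape(-1,1,2),K,D).reshape(-1,2)
    return E[:3,3], np.c_[u,np.ones(len(u))]@E[:3,:3].T
def plane(c,px,z):
    o,d=rays(c,px); return o+d*((z-o[2])/d[:,2])[:,None]
def tri(c1,p1,c2,p2):
    o1,d1=rays(c1,[p1]);o2,d2=rays(c2,[p2]); A=np.c_[d1[0],-d2[0]]
    s=np.linalg.lstsq(A,o2-o1,rcond=None)[0]; a=o1+s[0]*d1[0]; b=o2+s[1]*d2[0]
    return (a+b)/2, np.linalg.norm(a-b)
def proj(c,P):
    K,D,E=c; W=np.linalg.inv(E); return cv2.projectPoints(np.array(P,float).reshape(-1,1,3),W[:3,:3],W[:3,3],K,D)[0].reshape(-1,2)
def masks(im):
    h=cv2.cvtColor(im,cv2.COLOR_RGB2HSV); v=h[...,2]; s=h[...,1]
    nb=~((h[...,0]>95)&(h[...,0]<125)&(s>110))
    return (nb&(v>70)).astype(np.uint8),(v<60).astype(np.uint8)
def blobs(m,lo,hi):
    cs,_=cv2.findContours(m*255,cv2.RETR_EXTERNAL,cv2.CHAIN_APPROX_NONE)
    return [c for c in cs if lo<cv2.contourArea(c)<hi]
E
python3 - <<'E'
from h import *
for n in("top","scene"):
    im=np.load(f"pics/{n}0.npz")["im"]; c=cam(n)
    b,k=masks(im)
    big=cv2.resize(im[120:270,100:410] if n=="top" else im[110:384,120:400],None,fx=2.5 if n=="top" else 2.1,fy=2.5 if n=="top" else 2.1,interpolation=cv2.INTER_CUBIC)
    cv2.imwrite(f"pics/{n}_crop.png",big[...,::-1])
    for nm,m,lo,hi in(("light",b,60,900),("dark",k,900,9000)):
        for q in blobs(m,lo,hi):
            M=cv2.moments(q); ct=[M["m10"]/M["m00"],M["m01"]/M["m00"]]
            w=plane(c,[ct],.017)[0]
            if not(.2<w[0]<.75 and -.5<w[1]<.4): continue
            W=plane(c,q.reshape(-1,2),.017 if nm=="light" else .014)[:,:2]
            r=cv2.minAreaRect((W*1000).astype(np.float32))
            print(n,nm,np.round(ct),"ctr",np.round(w[:2]*1000),"rect",np.round(r[0]),np.round(r[1]),round(r[2],1))
E
```

```text
top light [393. 271.] ctr [ 338. -322.] rect [ 339. -322.] [25. 55.] 3.9
top light [355. 265.] ctr [ 351. -232.] rect [ 350. -235.] [16. 37.] 0.6
top light [142. 269.] ctr [334. 253.] rect [335. 256.] [155.  39.] 76.5
top light [255. 256.] ctr [368.  -3.] rect [365.  -9.] [ 41. 130.] 12.7
top light [120. 240.] ctr [398. 309.] rect [398. 310.] [51. 25.] 73.6
top light [279. 221.] ctr [450. -57.] rect [451. -55.] [46. 36.] 41.3
top light [382. 225.] ctr [ 445. -298.] rect [ 445. -298.] [34. 89.] 88.1
top light [232. 223.] ctr [443.  50.] rect [441.  47.] [66. 87.] 87.0
top light [356. 223.] ctr [ 449. -237.] rect [ 449. -237.] [58. 85.] 86.1
top light [331. 220.] ctr [ 453. -176.] rect [ 453. -176.] [36. 89.] 85.9
top light [315. 209.] ctr [ 478. -139.] rect [ 476. -141.] [54. 17.] 25.1
top light [129. 206.] ctr [477. 291.] rect [477. 292.] [37. 37.] 28.3
top light [161. 202.] ctr [488. 219.] rect [488. 219.] [52. 49.] 3.1
top light [385. 197.] ctr [ 510. -308.] rect [ 512. -308.] [71. 39.] 73.4
top light [226. 185.] ctr [530.  68.] rect [530.  67.] [45. 44.] 1.2
top light [280. 184.] 
[... 1335 characters left out ...]
66. -13.] rect [358. -19.] [ 55. 134.] 12.7
scene light [273. 222.] ctr [532. -64.] rect [534. -65.] [107.  41.] 49.4
scene light [213. 203.] ctr [442.  42.] rect [439.  43.] [96. 76.] 17.0
scene light [246. 182.] ctr [530.  61.] rect [532.  63.] [66. 45.] 63.0
scene light [202. 148.] ctr [486. 207.] rect [486. 207.] [50. 49.] 10.5
scene light [136. 161.] ctr [332. 236.] rect [332. 240.] [142.  38.] 75.3
scene light [155. 139.] ctr [396. 289.] rect [397. 292.] [46. 22.] 71.5
scene light [187. 131.] ctr [475. 280.] rect [475. 281.] [38. 35.] 33.4
scene dark [279. 310.] ctr [ 447. -237.] rect [ 449. -244.] [177. 109.] 86.1
scene dark [195. 141.] ctr [481. 240.] rect [483. 245.] [ 78. 147.] 6.8
```

View pics/top_crop.png

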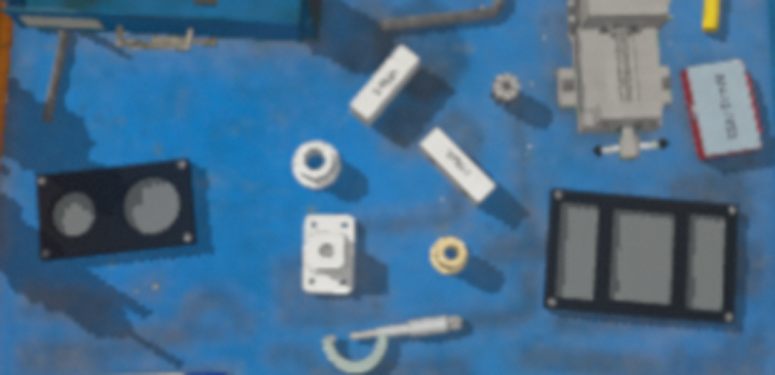

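View pics/scene_crop.png

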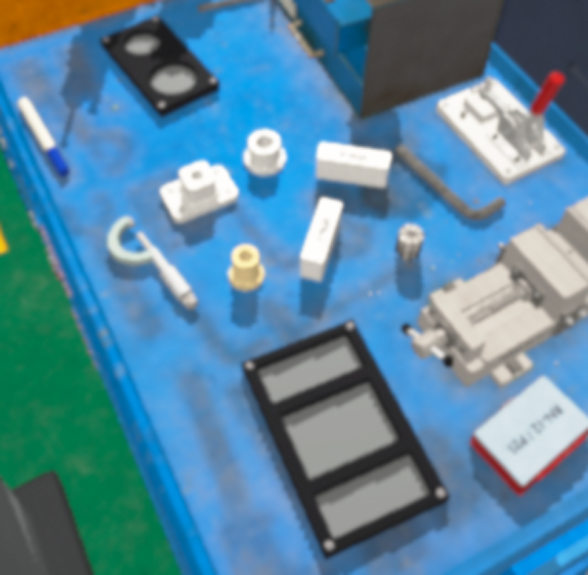

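The top crop gives clear outlines of all the parts and both trays, and the scene crop agrees on the layout. The two fixed cameras differ by up to 10 mm on the left side, so I'll refine with the wrist camera from above.

```bash
python3 -m handwheel '[{"tz":-30},{"tz":-30,"tx":-5,"ty":-5},{"tx":-26,"ty":-30},{"tx":-26,"ty":-30},{"tx":-26,"ty":-30},{"tx":-26,"ty":-30},{"tx":-26,"ty":-30},{"tx":-26,"ty":-30},{"tx":-26,"ty":-30},{"tx":-26,"ty":-30},{"tx":-26,"ty":-30},{"tx":-26,"ty":-30}]' && python3 -m handwheel '[{"tx":-26,"ty":-30},{"tx":-26,"ty":-30},{"tx":-26,"ty":-30},{"tx":-26,"ty":-30},{"tx":-26,"ty":-30},{"tx":-26,"ty":-30},{"tx":-20,"ty":-30},{},{}]'
cat > look.py <<'E'
import sys
from h import *
o=ctrl.get_obs(); im,d=optics.get_image("wrist")
np.savez(f"pics/{sys.argv[1]}.npz",im=im,d=d,p=o["tool_pos"],r=o["tool_rot"]); cv2.imwrite(f"pics/{sys.argv[1]}.png",im[...,::-1])
print(o["t"],o["tool_pos"],o["tool_rot"])
E
python3 look.py w1
```

```text
0.15 [0.15431093 0.6051461  0.23032806] [-3.91250044e-01 -3.11669037e+00  2.48992400e-03]$[0]: bad value
```

View pics/w1.png

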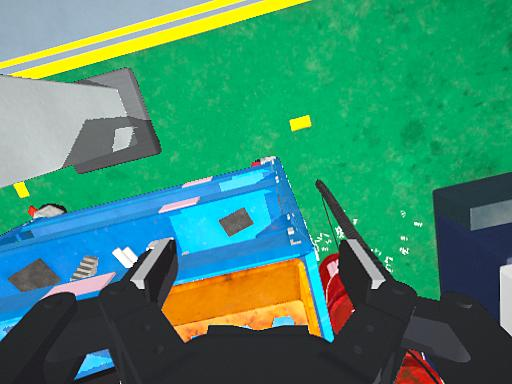

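```bash
python3 -m handwheel '[{"tx":0,"ty":0,"tz":-30,"roll":0},{"tx":-5,"ty":-5,"tz":-30,"roll":0},{"tx":-26,"ty":-30,"tz":0,"roll":0},{"tx":-26,"ty":-30,"tz":0,"roll":0},{"tx":-26,"ty":-30,"tz":0,"roll":0},{"tx":-26,"ty":-30,"tz":0,"roll":0},{"tx":-26,"ty":-30,"tz":0,"roll":0},{"tx":-26,"ty":-30,"tz":0,"roll":0},{"tx":-26,"ty":-30,"tz":0,"roll":0},{"tx":-26,"ty":-30,"tz":0,"roll":0},{"tx":-26,"ty":-30,"tz":0,"roll":0},{"tx":-26,"ty":-30,"tz":0,"roll":0}]' && python3 -m handwheel '[{"tx":-26,"ty":-30,"tz":0,"roll":0},{"tx":-26,"ty":-30,"tz":0,"roll":0},{"tx":-26,"ty":-30,"tz":0,"roll":0},{"tx":-26,"ty":-30,"tz":0,"roll":0},{"tx":-26,"ty":-30,"tz":0,"roll":0},{"tx":-26,"ty":-30,"tz":0,"roll":0},{"tx":-20,"ty":-30,"tz":0,"roll":0},{"tx":0,"ty":0,"tz":0,"roll":0},{"tx":0,"ty":0,"tz":0,"roll":0}]'
python3 look.py w1
```

```text
t: 1.2
tool_pos: [0.3361, 0.2428, 0.2913]
tool_rot: [0.39, 3.117, 0.001]
contact_force: [0.3, -0.4, -0.2]
opening: 0.0856
grip_force: 0.0
t: 1.95
tool_pos: [0.4546, -0.0039, 0.2908]
tool_rot: [-0.397, -3.115, -0.001]
contact_force: [0.7, -0.5, 0.5]
opening: 0.0854
grip_force: 0.0
1.95 [ 0.45458232 -0.00393565  0.29083498] [-3.97161571e-01 -3.11507200e+00 -5.92811639e-04]
```

View pics/w1.png

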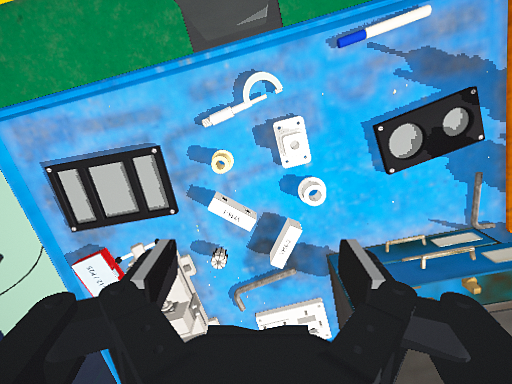

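The wrist view shows every part sharply: bracket (292,140), wide bush (312,191), slim bush (222,160), jaws (232,211) and (286,241), collet (219,257), and both trays. Next I'll take a second view for heights.

```bash
python3 -m handwheel '[{"tx":0,"ty":40,"tz":10,"roll":0},{"tx":0,"ty":40,"tz":10,"roll":0},{"tx":10,"ty":20,"tz":20,"roll":0},{"tx":0,"ty":0,"tz":0,"roll":0},{"tx":0,"ty":0,"tz":0,"roll":0}]'
python3 look.py w2
cat > m.py <<'E'
from h import *
def load(n):
    z=np.load(f"pics/{n}.npz"); return z["im"],cam("wrist",{"tool_pos":z["p"],"tool_rot":z["r"]})
def rect(W):
    r=cv2.minAreaRect((W[:,:2]*1000).astype(np.float32)); (w,h),a=r[1],r[2]
    if w>h: w,h,a=h,w,a-90   # a: direction of long axis = a+90
    return np.round([*r[0],w,h,(a+90)%180],1)
E
python3 - <<'E'
from m import *
for n in("w1","w2"):
    im,c=load(n); h=cv2.cvtColor(im,cv2.COLOR_RGB2HSV)
    fg=(~((h[...,0]>95)&(h[...,0]<125)&(h[...,1]>110))&(h[...,2]>70)).astype(np.uint8)
    dk=(h[...,2]<60).astype(np.uint8)
    for nm,m,lo,hi in(("light",fg,150,4000),("dark",dk,2500,20000)):
        for q in blobs(m,lo,hi):
            M=cv2.moments(q); ct=np.array([M["m10"]/M["m00"],M["m01"]/M["m00"]])
            w=plane(c,[ct],.017)[0]
            if not(.38<w[0]<.65 and -.36<w[1]<.34): continue
            x,y,bw,bh=cv2.boundingRect(q)
            v=h[...,2][m.astype(bool)&(cv2.drawContours(np.zeros_like(m),[q],-1,1,-1)>0)]
            print(n,nm,np.round(ct,1),"ctr",np.round(w[:2]*1000,1),"rect",rect(plane(c,q.reshape(-1,2),.017 if nm=="light" else .014)),"v",np.percentile(v,[10,50,90]))
E
```

```text
t: 2.42
tool_pos: [0.468, 0.099, 0.25]
tool_rot: [-0.383, -3.116, 0.001]
contact_force: [0.4, 0.1, -0.1]
opening: 0.0854
grip_force: 0.0
2.4167 [0.46803163 0.09904104 0.24998546] [-3.83394972e-01 -3.11554623e+00  9.72914533e-04]
w1 light [218.7 258.8] ctr [ 611.4 -112.6] rect [ 609.3 -112.2   25.8   41.1  162.7] v [120.4 209.  255. ]
w1 light [114.3 266.8] ctr [ 580.4 -290.9] rect [ 587.5 -273.6   90.5  178.3   86.3] v [141. 230. 255.]
w1 light [275.9 257.1] ctr [633.  -16.7] rect [657.9 -26.4  93.3 202.3 142.2] v [103. 201. 255.]
w1 light [232.6 211.1] ctr [533.  -65.2] rect [534.  -64.5  37.1  80.9  45.2] v [210. 255. 255.]
w1 light [311.9 190.8] ctr [531.5  66.4] rect [532.   65.7  43.1  47.3 167.9] v [199. 255. 255.]
w1 light [477.2 205.2] ctr [621.3 316. ] rect [619.5 327.2  56.   98.4 163. ] v [ 91.9 121.  175.1]
w1 light [ 76.5 195.2] ctr [ 444.6 -296.4] rect [ 446.3 -296.6   31.2   87.5  175.6] v [118. 185. 190.]
w1 light [113.6 188.6] ctr [ 449.1 -235.8] rect [ 450.7 -236.1   55.1   83.7  176.3] v [126. 187. 191.]
w1 light [150.4 181.8] ctr [ 453.  -176.1] rect [ 454.8 -176.
[... 1514 characters left out ...]
123. 193. 198.]
w2 light [144.9 175.6] ctr [450.2 -59. ] rect [451.6 -59.5  33.6  48.2 115.2] v [203. 255. 255.]
w2 light [344.7 154.3] ctr [488.6 218.1] rect [489.3 217.7  49.1  52.  123.2] v [128.5 197.  203. ]
w2 light [221. 153.] ctr [445.4  53.6] rect [444.7  49.7  56.4  88.8 179.7] v [214. 255. 255.]
w2 light [397.  134.6] ctr [479.2 289.7] rect [479.4 289.8  37.6  38.5   9.1] v [119.  147.5 204. ]
w2 light [400.8  69.9] ctr [400.1 301.7] rect [398.3 305.8  22.8  34.3  84.4] v [136.  140.  206.7]
w2 dark [ 54.5 201. ] ctr [ 454.5 -197.3] rect [ 453.1 -225.5  112.4  163.1   86.1] v [27. 37. 42.]
w2 dark [370.6 143.9] ctr [482.9 254.1] rect [485.8 252.9  81.7 145.2  97.5] v [26. 43. 49.]
```

View pics/w2.png

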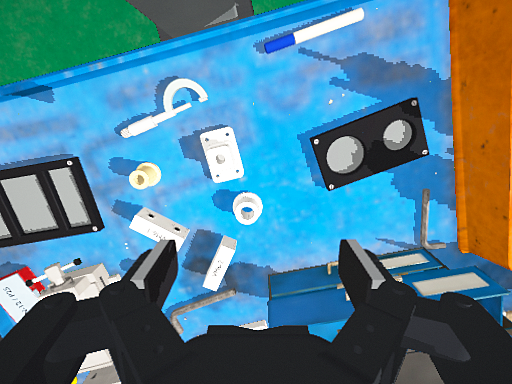

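The second view shows the same layout with the slim bush at (145,176), bracket (221,153), wide bush (247,207) and bush tray (371,144). The trays fit the text in size. Next I'll triangulate heights across the two views.

```bash
python3 - <<'E'
from m import *
i1,c1=load("w1"); i2,c2=load("w2")
for n,a,b in(("slim",(221.7,161.3),(144.9,175.6)),("wide",(311.9,190.8),(247.1,207.4)),("bracket",(291.2,140.8),(221,153)),("pocketM",(113.6,188.6),(29.1,203.2)),("slotL",(150.4,181.8),(69.6,196.2)),("pockBig",(405,140.4),(344.7,154.3)),("pockSmall",(455.1,121.2),(397,134.6))):
    P,e=tri(c1,a,c2,b); print(n,np.round(P*1000,1),round(e*1000,1))
# screws on trays, white dots inside dark boards
def dots(im):
    h=cv2.cvtColor(im,cv2.COLOR_RGB2HSV); b=cv2.morphologyEx((h[...,2]<75).astype(np.uint8),cv2.MORPH_CLOSE,np.ones((7,7)))
    w=((h[...,2]>150)&(h[...,1]<70)&(b>0)).astype(np.uint8)
    n,_,st,ce=cv2.connectedComponentsWithStats(w); return [ce[i] for i in range(1,n) if 2<=st[i,4]<40]
D1,D2=dots(i1),dots(i2)
for a in D1:
    best=[(tri(c1,a,c2,b),b) for b in D2]; best=[(p,b) for p,b in best if p[1]<.004 and 0<p[0][2]<.03]
    for p,b in best: print("dot",np.round(a,1),np.round(b,1),np.round(p[0]*1000,1),round(p[1]*1000,1))
# bracket face line direction and jaw rects
for n,im,c in(("w1",i1,c1),("w2",i2,c2)):
    h=cv2.cvtColor(im,cv2.COLOR_RGB2HSV)
    w=((h[...,2]>225)&(h[...,1]<60)).astype(np.uint8); w=cv2.morphologyEx(w,cv2.MORPH_CLOSE,np.ones((5,5)))
    w=cv2.morphologyEx(w,cv2.MORPH_OPEN,np.ones((3,3)))
    for q in blobs(w,150,3000):
        r=rect(plane(c,q.reshape(-1,2),.034)); 
        if .38<r[0]/1000<.68 and -.2<r[1]/1000<.15: print(n,"top@34",r)
E
```

```text
slim [449.8 -58.3  18.2] 0.5
wide [534.   67.3   9.7] 0.0
bracket [446.9  52.3   9.1] 0.9
pocketM [ 450.  -240.1    9.9] 0.3
slotL [ 454.3 -179.7    9. ] 0.2
pockBig [491.  220.7   7.4] 0.2
pockSmall [480.6 292.6  10.8] 0.0
dot [472.   91.8] [414.8 102.2] [445.8 323.7   1.7] 1.1
dot [472.   91.8] [412.4 103.2] [443.8 312.3  17.7] 0.3
dot [474.   90.5] [414.8 102.2] [443.3 316.4  15.7] 0.3
dot [380.1 128.2] [315.8 141. ] [461.6 183.4  14.7] 0.3
dot [480.5 136.5] [424.4 151.6] [511.4 323.7  16.4] 0.1
dot [153.8 150.4] [ 69.  162.5] [ 407.9 -153.5   16.2] 0.4
dot [391.5 170.3] [331.1 186.3] [530.8 193.2  13.3] 0.3
dot [171.9 211.3] [ 94.6 228.2] [ 508.9 -161.2   15.2] 0.3
dot [433.3 240.7] [381.1 260.7] [675.8 251.3   5. ] 0.7
w1 top@34 [ 635.4 -181.8   40.   112.8  146.5]
w1 top@34 [605.4   2.1  30.2  81.1 142.1]
w1 top@34 [528.7 -61.8  32.5  76.3  46.3]
w1 top@34 [526.1  63.5  41.   45.5 169.6]
w1 top@34 [448.5 -55.   29.5  35.8 144.7]
w1 top@34 [446.1  51.   43.4  68.6 179.8]
w2 top@34 [ 589.  -184.5   38.6   82.3   91.1]
w2 top@34 [607.4   3.9  24.3  79.6 141.9]
w2 top@34 [525.7 -59.5  39.3  77.5  48.3]
w2 top@34 [527.4  70.5  40.5  46.3 165.9]
w2 top@34 [450.4 -51.6  26.1  45.2  93.3]
w2 top@34 [446.5  57.6  44.1  68.5 179.5]
```

Heights check out: the tray screws sit at about 15 mm and the slim bush's mid-height at about 18 mm. I'll pick the bracket first, at about (446.5, 52) with its long axis along x.

```bash
python3 -m handwheel '[{"tx":0,"ty":0,"tz":40,"roll":-0.122},{"tx":0,"ty":0,"tz":40,"roll":-0.122},{"tx":10,"ty":-23,"tz":30,"roll":0},{"tx":11,"ty":-24,"tz":20,"roll":0},{"tx":0,"ty":0,"tz":0,"roll":0},{"tx":0,"ty":0,"tz":0,"roll":0}]' 70 60
python3 look.py w3
cat > top.py <<'E'
# per-view white blobs as seen at heights: args view z
import sys
from m import *
im,c=load(sys.argv[1]); h=cv2.cvtColor(im,cv2.COLOR_RGB2HSV)
w=(~((h[...,0]>95)&(h[...,0]<125)&(h[...,1]>110))&(h[...,2]>150)).astype(np.uint8)
w=cv2.morphologyEx(w,cv2.MORPH_OPEN,np.ones((3,3)))
for q in blobs(w,300,20000):
    x,y,a,b=cv2.boundingRect(q); print((x,y,a,b),[ (z,rect(plane(c,q.reshape(-1,2),z/1000)).tolist()) for z in map(float,sys.argv[2:])])
E
python3 top.py w3 10 36
```

```text
t: 2.97
tool_pos: [0.4477, 0.049, 0.121]
tool_rot: [-0.013, -3.141, -0.0]
contact_force: [0.6, 0.4, 0.1]
opening: 0.0703
grip_force: 0.0
2.9667 [0.44767276 0.04902922 0.1210178 ] [-1.34860057e-02 -3.14088070e+00 -1.86284767e-04]
(0, 293, 53, 63) [(10.0, [601.4, -220.5, 35.4, 109.7, 132.4]), (36.0, [578.1, -192.9, 31.7, 98.5, 132.4])]
(194, 291, 53, 45) [(10.0, [607.0, 11.3, 38.1, 75.7, 141.7]), (36.0, [583.1, 15.3, 34.2, 68.0, 141.7])]
(254, 241, 42, 50) [(10.0, [537.2, 66.8, 43.4, 59.2, 179.5]), (36.0, [520.4, 65.2, 38.9, 53.2, 179.5])]
(101, 231, 57, 50) [(10.0, [524.4, -83.5, 42.3, 50.4, 135.6]), (36.0, [509.0, -69.8, 38.0, 45.2, 135.6])]
(403, 202, 44, 41) [(10.0, [488.0, 215.8, 39.9, 43.4, 179.7]), (36.0, [476.3, 199.0, 35.9, 39.0, 179.7])]
(489, 198, 23, 28) [(10.0, [478.3, 286.9, 20.3, 28.1, 14.4]), (36.0, [467.5, 262.8, 18.3, 25.2, 14.4])]
(117, 170, 49, 43) [(10.0, [453.7, -62.9, 34.0, 51.3, 133.2]), (36.0, [445.5, -51.3, 30.5, 46.1, 133.2])]
(0, 151, 40, 82) [(10.0, [453.7, -179.5, 27.5, 82.0, 175.4]), (36.0, [445.5, -156.0, 24.7, 73.7, 175.4])]
(236, 148, 50, 76) [(10.0, [449.6, 52.9, 46.4, 75.7, 179.9]), (36.0, [441.8, 52.7, 41.7, 68.0, 179.9])]
(120, 63, 144, 67) [(10.0, [366.8, -10.8, 39.0, 130.1, 101.7]), (36.0, [367.4, -4.5, 35.1, 116.8, 101.7])]
(414, 30, 98, 27) [(10.0, [328.2, 219.3, 13.6, 77.6, 94.1]), (36.0, [332.8, 202.1, 12.2, 69.7, 94.1])]
```

View pics/w3.png

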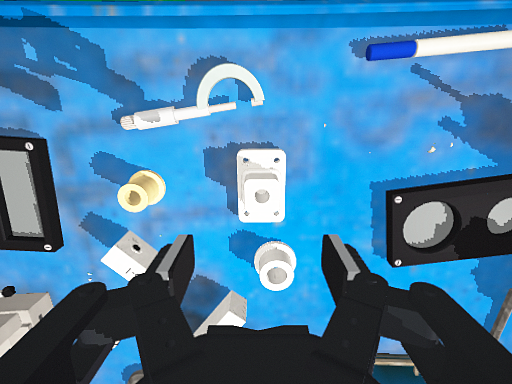

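The wrist view at hover shows the bracket square in front at (261,186), with its plate measuring 46 x 75 mm at z=10. Descend and grip.

```bash
python3 -m handwheel '[{"tx":0,"ty":3.5,"tz":35,"roll":0},{"tx":0,"ty":0,"tz":40,"roll":0},{"tx":0,"ty":0,"tz":21,"roll":0},{"tx":0,"ty":0,"tz":10,"roll":0},{"tx":0,"ty":0,"tz":0,"roll":0},{"tx":0,"ty":0,"tz":0,"roll":0}]' && python3 -m handwheel '[{"tx":0,"ty":0,"tz":0,"roll":0},{"tx":0,"ty":0,"tz":0,"roll":0},{"tx":0,"ty":0,"tz":0,"roll":0},{"tx":0,"ty":0,"tz":0,"roll":0},{"tx":0,"ty":0,"tz":0,"roll":0},{"tx":0,"ty":0,"tz":0,"roll":0},{"tx":0,"ty":0,"tz":0,"roll":0}]' 20 60
```

```text
t: 3.52
tool_pos: [0.4502, 0.0538, 0.0172]
tool_rot: [0.008, 3.139, -0.0]
contact_force: [-0.2, 0.4, 0.1]
opening: 0.0693
grip_force: 0.0
t: 4.1
tool_pos: [0.4501, 0.0534, 0.0173]
tool_rot: [0.009, 3.138, -0.0]
contact_force: [-0.1, 1.4, 6.3]
opening: 0.0297
grip_force: 61.8
```

```bash
python3 -m handwheel '[{"tx":0,"ty":0,"tz":-20,"roll":0},{"tx":0,"ty":0,"tz":-40,"roll":0},{"tx":0,"ty":-30,"tz":-20,"roll":0},{"tx":0,"ty":-38,"tz":0,"roll":0},{"tx":0,"ty":-38,"tz":0,"roll":0},{"tx":0,"ty":-38,"tz":0,"roll":0},{"tx":0,"ty":-38,"tz":0,"roll":0},{"tx":0,"ty":-38,"tz":0,"roll":0},{"tx":-2,"ty":-38,"tz":0,"roll":0},{"tx":0,"ty":-35,"tz":0,"roll":0},{"tx":0,"ty":0,"tz":0,"roll":0.07},{"tx":0,"ty":0,"tz":0,"roll":0}]' && python3 look.py w4; python3 top.py w4 4 14 50
```

```text
t: 5.1
tool_pos: [0.4481, -0.2411, 0.0952]
tool_rot: [-0.126, -3.139, -0.001]
contact_force: [0.8, 0.6, -2.7]
opening: 0.0295
grip_force: 60.8
5.1 [ 0.44807583 -0.24109662  0.09518236] [-1.26253665e-01 -3.13867554e+00 -7.46792228e-04]
(473, 305, 39, 65) [(4.0, [633.3, -7.5, 37.8, 86.1, 9.6]), (14.0, [622.3, -17.2, 36.2, 82.4, 9.6]), (50.0, [582.5, -51.9, 30.4, 69.2, 9.6])]
(244, 294, 53, 35) [(4.0, [577.6, -236.8, 41.9, 51.7, 94.8]), (14.0, [569.0, -236.7, 40.1, 49.5, 94.8]), (50.0, [537.7, -236.3, 33.7, 41.6, 94.8])]
(412, 229, 98, 83) [(4.0, [547.1, -52.0, 32.9, 119.5, 46.2]), (14.0, [539.7, -59.8, 31.5, 114.4, 46.2]), (50.0, [513.1, -87.7, 26.5, 96.1, 46.2])]
(442, 158, 70, 48) [(4.0, [455.1, -46.5, 35.3, 65.2, 71.1]), (14.0, [451.6, -54.5, 33.8, 62.4, 71.1]), (50.0, [439.1, -83.3, 28.4, 52.4, 71.1])]
(209, 150, 98, 136) [(4.0, [478.5, -242.8, 94.1, 135.2, 175.3]), (14.0, [474.0, -242.4, 90.1, 129.5, 175.3]), (50.0, [457.9, -241.1, 75.6, 108.7, 175.3])]
(168, 148, 35, 92) [(4.0, [446.9, -306.5, 28.6, 86.1, 175.0]), (14.0, [443.8, -303.4, 27.4, 82.4, 175.0]), (50.0, [432.5, -292.4,
[... 662 characters left out ...]
9.0, 177.8, 159.8]), (14.0, [429.7, -437.4, 37.3, 170.3, 159.8]), (50.0, [420.8, -405.0, 31.4, 143.0, 159.8])]
(89, 60, 43, 29) [(4.0, [342.6, -347.6, 14.1, 32.7, 65.0]), (14.0, [343.9, -342.7, 13.5, 31.3, 65.0]), (50.0, [348.6, -325.4, 11.3, 26.3, 65.0])]
(221, 58, 50, 32) [(4.0, [350.6, -242.3, 21.6, 39.1, 91.6]), (14.0, [351.6, -241.9, 20.7, 37.5, 91.6]), (50.0, [355.1, -240.7, 17.4, 31.5, 91.6])]
(113, 51, 33, 22) [(4.0, [335.0, -330.9, 13.8, 24.3, 81.4]), (14.0, [336.6, -326.8, 13.2, 23.3, 81.4]), (50.0, [342.5, -312.0, 11.1, 19.6, 81.4])]
(148, 43, 21, 39) [(4.0, [336.7, -309.0, 14.8, 28.5, 166.9]), (14.0, [338.3, -305.8, 14.2, 27.3, 166.9]), (50.0, [343.9, -294.4, 11.9, 22.9, 166.9])]
```

View pics/w4.png

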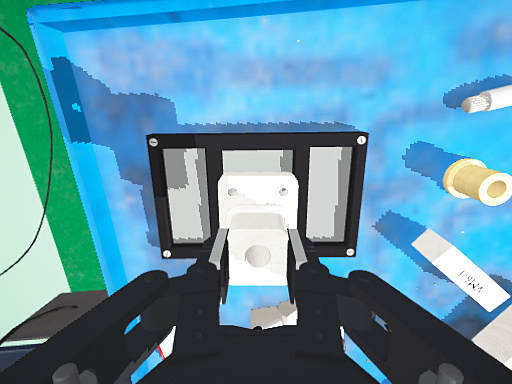

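The view shows the bracket held at (258,230) over the middle pocket, with the four tray screws at (153,142), (361,140), (167,254) and (349,254). I'll cast those and the plate corners.

```bash
python3 - <<'E'
from m import *
im,c=load("w4"); S=plane(c,[(153,142),(361,140),(167,254),(349,254)],.014)*1000
print(np.round(S,1),S.mean(0)); d=S[1]+S[3]-S[0]-S[2]; t=np.degrees(np.arctan2(d[1],d[0])); print("tray y heading",t)
u=np.array([np.cos(np.radians(t)),np.sin(np.radians(t))]); C=S.mean(0)[:2]; print("slots",C+61.5*u,C-61.5*u)
P=plane(c,[(221,175),(297,175),(259,172),(259,285)],.088)*1000; print(np.round(P,1))
print("hole@104",plane(c,[(259,256)],.104)*1000)
E
```

```text
[[ 396.3 -320.9   14. ]
 [ 408.3 -153.3   14. ]
 [ 498.3 -327.9   14. ]
 [ 511.9 -161.1   14. ]] [ 453.70568925 -240.79532089   14.        ]
tray y heading 85.61767051578167
slots [ 458.40499802 -179.47512441] [ 449.00638047 -302.11551738]
[[ 410.1 -257.9   88. ]
 [ 413.6 -215.2   88. ]
 [ 410.1 -236.4   88. ]
 [ 484.3 -242.3   88. ]]
hole@104 [[ 453.88229865 -240.00217142  104.        ]]
```

```bash
python3 - <<'E'
from m import *
i,c3=load("w3"); print("w3 hole@36",plane(c3,[(262,196)],.036)*1000, "near edge@10, far edge@10, far@0",plane(c3,[(261,149),(264,222),(264,222)],.010)*1000,plane(c3,[(264,222)],0.)*1000)
im,c=load("w4")
g=cv2.cvtColor(im,cv2.COLOR_RGB2GRAY); print("w4 col 258", g[160:300:3,258].tolist()); print("col 280", g[160:300:3,280].tolist())
cc=cv2.findContours(((g<185)&(g>90)).astype(np.uint8),cv2.RETR_LIST,cv2.CHAIN_APPROX_NONE)[0]
for q in cc:
    x,y,w,h=cv2.boundingRect(q)
    if 15<w<45 and 10<h<45 and 220<x<300 and 220<y<300: print((x,y,w,h),plane(c,[(x+w/2,y+h/2)],.104)*1000)
E
```

```text
w3 hole@36 [[449.90918254  53.68582766  36.        ]] near edge@10, far edge@10, far@0 [[412.75460686  53.33048976  10.        ]
 [486.23767     55.93793255  10.        ]
 [486.23767     55.93793255  10.        ]] [[490.68439156  56.15291081   0.        ]]
w4 col 258 [212, 212, 213, 211, 223, 231, 255, 255, 255, 255, 255, 255, 255, 255, 255, 238, 248, 253, 226, 226, 225, 226, 227, 243, 244, 241, 240, 243, 243, 227, 230, 225, 227, 226, 228, 227, 255, 255, 255, 255, 255, 255, 178, 186, 182, 179, 179]
col 280 [134, 134, 129, 223, 225, 231, 255, 255, 255, 255, 208, 197, 255, 255, 255, 234, 255, 255, 248, 219, 209, 214, 218, 235, 241, 244, 243, 243, 243, 241, 243, 245, 242, 241, 239, 245, 242, 242, 241, 255, 255, 255, 173, 188, 189, 185, 183]
(238, 292, 19, 20) [[ 483.64782798 -249.1333073   104.        ]]
(257, 286, 29, 14) [[ 478.58927067 -234.7084563   104.        ]]
(287, 228, 21, 37) [[ 449.71903956 -218.51420382  104.        ]]
```

```bash
python3 -m handwheel '[{"tx":-4,"ty":0,"tz":30,"roll":0},{"tx":0,"ty":0,"tz":30,"roll":0},{"tx":0,"ty":0,"tz":10,"roll":0},{"tx":0,"ty":0,"tz":2,"roll":0},{"tx":0,"ty":0,"tz":1,"roll":0},{"tx":0,"ty":0,"tz":0,"roll":0},{"tx":0,"ty":0,"tz":0,"roll":0}]'
```

```text
t: 5.73
tool_pos: [0.453, -0.2396, 0.023]
tool_rot: [0.117, 3.139, -0.001]
contact_force: [-0.4, 0.4, -2.9]
opening: 0.0297
grip_force: 61.8
```

```bash
python3 -m handwheel '[{"tx":0,"ty":0,"tz":1.5,"roll":0},{"tx":0,"ty":0,"tz":0,"roll":0},{"tx":0,"ty":0,"tz":0,"roll":0}]'; python3 -m handwheel '[{"tx":0,"ty":0,"tz":0,"roll":0},{"tx":0,"ty":0,"tz":0,"roll":0},{"tx":0,"ty":0,"tz":0,"roll":0},{"tx":0,"ty":0,"tz":0,"roll":0},{"tx":0,"ty":0,"tz":-20,"roll":0},{"tx":0,"ty":0,"tz":-30,"roll":0},{"tx":0,"ty":0,"tz":-40,"roll":0},{"tx":0,"ty":0,"tz":-40,"roll":0},{"tx":0,"ty":0,"tz":0,"roll":0},{"tx":0,"ty":0,"tz":0,"roll":0}]' 55; python3 look.py w5; python3 -c "
from m import *
im,c=load('w5'); S=plane(c,[(259,229)],.04)*1000; print(S)"
```

```text
t: 5.98
tool_pos: [0.4527, -0.2398, 0.0211]
tool_rot: [0.119, 3.139, -0.0]
contact_force: [-0.5, -0.2, -1.1]
opening: 0.0295
grip_force: 61.8
t: 6.82
tool_pos: [0.4546, -0.2412, 0.1548]
tool_rot: [0.119, 3.133, -0.007]
contact_force: [-0.2, 0.5, -0.3]
opening: 0.0551
grip_force: 0.0
6.8167 [ 0.45457288 -0.24122522  0.15484587] [ 0.11876223  3.1329182  -0.00676463]
[[ 503.58965073 -243.18327906   40.        ]]
```

View pics/w5.png

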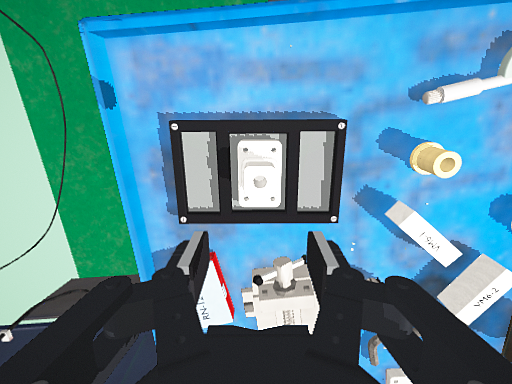

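The bracket sits flat in the middle pocket at (259,175) with grey margin all round it. Next is the first jaw, at (425,235) in this view.

```bash
python3 -m handwheel '[{"tx":-11,"ty":37,"tz":0,"roll":0},{"tx":-11,"ty":37,"tz":0,"roll":0},{"tx":-11,"ty":37,"tz":0,"roll":0},{"tx":-11,"ty":37,"tz":0,"roll":0},{"tx":-11,"ty":37,"tz":0,"roll":0}]' && python3 -m handwheel '[{"tx":0,"ty":0,"tz":5,"roll":-0.11},{"tx":0,"ty":0,"tz":5,"roll":-0.11},{"tx":0,"ty":0,"tz":5,"roll":-0.11},{"tx":0,"ty":0,"tz":5,"roll":-0.11},{"tx":0,"ty":0,"tz":5,"roll":-0.11},{"tx":0,"ty":0,"tz":5,"roll":-0.11},{"tx":0,"ty":0,"tz":5,"roll":-0.11},{"tx":0,"ty":0,"tz":5,"roll":-0.11},{"tx":0,"ty":0,"tz":0,"roll":0},{"tx":0,"ty":0,"tz":0,"roll":0}]'; python3 look.py w6; python3 top.py w6 0 17 34
```

```text
t: 7.28
tool_pos: [0.5203, -0.0575, 0.1483]
tool_rot: [-0.12, -3.135, -0.001]
contact_force: [1.1, -0.5, -0.4]
opening: 0.0547
grip_force: 0.0
t: 8.12
tool_pos: [0.52, -0.0591, 0.1086]
tool_rot: [1.224, -2.89, -0.004]
contact_force: [0.0, 0.5, -1.1]
opening: 0.055
grip_force: 0.0
8.1167 [ 0.51997513 -0.05910419  0.10859853] [ 1.22412948 -2.88972842 -0.00397278]
(105, 342, 52, 42) [(0.0, [783.1, -0.4, 37.0, 75.7, 8.8]), (17.0, [761.9, -8.0, 34.5, 70.6, 8.8]), (34.0, [740.8, -15.6, 32.0, 65.5, 8.8])]
(197, 272, 82, 47) [(0.0, [623.1, 13.1, 51.9, 88.7, 141.9]), (17.0, [612.7, 4.6, 48.4, 82.7, 141.9]), (34.0, [602.3, -3.9, 44.9, 76.8, 141.9])]
(0, 244, 36, 46) [(0.0, [759.0, -168.2, 33.8, 56.6, 31.1]), (17.0, [739.5, -164.5, 31.5, 52.8, 31.1]), (34.0, [720.0, -160.8, 29.2, 49.0, 31.1])]
(130, 206, 33, 32) [(0.0, [625.8, -109.3, 28.5, 34.6, 175.2]), (17.0, [615.2, -109.6, 26.6, 32.3, 175.2]), (34.0, [604.7, -109.8, 24.6, 30.0, 175.2])]
(381, 175, 41, 24) [(0.0, [420.7, 34.1, 22.9, 35.7, 153.9]), (17.0, [423.9, 24.2, 21.3, 33.3, 153.9]), (34.0, [427.2, 14.3, 19.8, 30.9, 153.9])]
(230, 151,
[... 328 characters left out ...]
164.4, 30.4]), (17.0, [640.5, -187.2, 94.2, 153.3, 30.4]), (34.0, [628.1, -181.9, 87.4, 142.3, 30.4])]
(361, 67, 128, 100) [(0.0, [362.2, -4.2, 42.0, 135.9, 102.0]), (17.0, [369.4, -11.5, 39.2, 126.8, 102.0]), (34.0, [376.5, -18.9, 36.3, 117.6, 102.0])]
(14, 36, 88, 62) [(0.0, [574.1, -246.4, 34.8, 73.2, 101.9]), (17.0, [567.0, -237.4, 32.4, 68.3, 101.9]), (34.0, [559.9, -228.5, 30.1, 63.4, 101.9])]
(159, 0, 81, 74) [(0.0, [462.3, -185.5, 28.7, 71.8, 175.8]), (17.0, [462.7, -180.6, 26.7, 67.0, 175.8]), (34.0, [463.2, -175.8, 24.8, 62.1, 175.8])]
(121, 0, 33, 20) [(0.0, [486.6, -229.0, 12.9, 25.1, 136.5]), (17.0, [485.4, -221.2, 12.0, 23.4, 136.5]), (34.0, [484.2, -213.4, 11.1, 21.7, 136.5])]
```

View pics/w6.png

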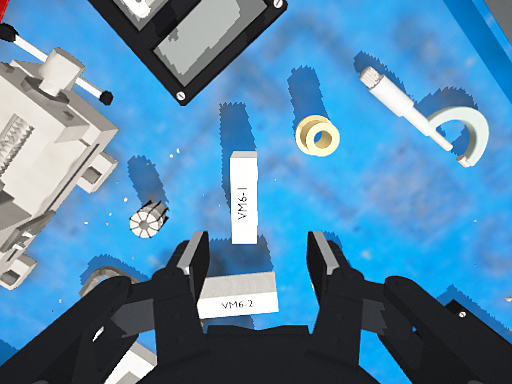

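The view shows jaw VM6-1 at (244,200), 22.6 mm wide when cast at z=34, and aligned with the tool to 0.2°. Descend and grip.

```bash
python3 -m handwheel '[{"tx":-4.5,"ty":-12,"tz":25,"roll":0},{"tx":0,"ty":0,"tz":35,"roll":0},{"tx":0,"ty":0,"tz":25,"roll":0},{"tx":0,"ty":0,"tz":9,"roll":0},{"tx":0,"ty":0,"tz":0,"roll":0},{"tx":0,"ty":0,"tz":0,"roll":0}]' && python3 -m handwheel '[{"tx":0,"ty":0,"tz":0,"roll":0},{"tx":0,"ty":0,"tz":0,"roll":0},{"tx":0,"ty":0,"tz":0,"roll":0},{"tx":0,"ty":0,"tz":0,"roll":0},{"tx":0,"ty":0,"tz":0,"roll":0},{"tx":0,"ty":0,"tz":0,"roll":0}]' 10 80
```

```text
t: 8.67
tool_pos: [0.5334, -0.0646, 0.0172]
tool_rot: [1.228, -2.891, -0.0]
contact_force: [0.8, -0.1, -0.8]
opening: 0.0546
grip_force: 0.0
t: 9.17
tool_pos: [0.5347, -0.0648, 0.0192]
tool_rot: [-1.228, 2.889, -0.003]
contact_force: [-2.1, 1.1, 6.7]
opening: 0.0204
grip_force: 80.6
```

```bash
python3 -m handwheel '[{"tx":0,"ty":0,"tz":-20,"roll":0},{"tx":0,"ty":0,"tz":-35,"roll":0},{"tx":0,"ty":0,"tz":-10,"roll":0.1095},{"tx":0,"ty":0,"tz":-5,"roll":0.1095},{"tx":0,"ty":0,"tz":0,"roll":0.1095},{"tx":0,"ty":0,"tz":0,"roll":0.1095},{"tx":0,"ty":0,"tz":0,"roll":0.1095},{"tx":0,"ty":0,"tz":0,"roll":0.1095},{"tx":0,"ty":0,"tz":0,"roll":0.1095},{"tx":0,"ty":0,"tz":0,"roll":0.1095}]' && python3 -m handwheel '[{"tx":17,"ty":-30,"tz":0,"roll":0},{"tx":17,"ty":-30,"tz":0,"roll":0},{"tx":17,"ty":-30,"tz":0,"roll":0},{"tx":16.5,"ty":-30,"tz":0,"roll":0},{"tx":0,"ty":0,"tz":0,"roll":0},{"tx":0,"ty":0,"tz":0,"roll":0}]'; python3 look.py w7; python3 top.py w7 4 | grep -v "(0, "
```

```text
t: 10.0
tool_pos: [0.5328, -0.0645, 0.0867]
tool_rot: [-0.121, -3.139, 0.0]
contact_force: [0.8, -0.4, -3.0]
opening: 0.0197
grip_force: 79.4
t: 10.5
tool_pos: [0.4563, -0.1805, 0.0868]
tool_rot: [0.118, 3.139, 0.0]
contact_force: [0.4, 0.4, -2.5]
opening: 0.0198
grip_force: 79.8
10.5 [ 0.45627438 -0.18051282  0.08677731] [1.18262000e-01 3.13913667e+00 9.82788464e-05]
(440, 293, 72, 62) [(4.0, [609.9, 31.4, 44.1, 72.8, 50.1])]
(378, 157, 63, 54) [(4.0, [455.6, -51.1, 42.7, 54.4, 33.5])]
(154, 147, 63, 93) [(4.0, [452.4, -243.5, 54.0, 83.8, 175.5])]
(84, 145, 49, 95) [(4.0, [446.8, -306.6, 29.2, 85.1, 175.9])]
(221, 144, 60, 186) [(4.0, [506.0, -190.8, 53.9, 187.7, 175.9])]
(151, 55, 41, 27) [(4.0, [351.3, -237.9, 17.1, 31.4, 89.1])]
(391, 31, 121, 79) [(4.0, [380.7, -24.0, 33.0, 91.0, 114.6])]
```

View pics/w7.png

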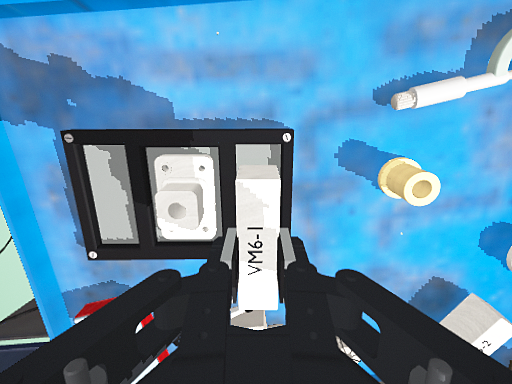

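The view shows jaw VM6-1 held upright over the right-hand slot, its top face spanning (258,178) to (259,308). The screws are at (289,136), (68,138) and (92,255). I'll check the offsets.

```bash
python3 - <<'E'
from m import *
im,c=load("w7"); P=plane(c,[(258,178),(259,309),(236,250),(281,250)],.102)*1000; print(np.round(P,1))
S=plane(c,[(68,138),(289,136),(92,255)],.014)*1000; C=(S[1]+S[2])/2; print(np.round(S,1),"tray centre",np.round(C,1))
d=S[1]-S[0]; u=d[:2]/np.linalg.norm(d[:2]); print(u,"slot+",C[:2]+61.5*u,"slot-",C[:2]-61.5*u)
E
```

```text
[[ 415.8 -176.5  102. ]
 [ 491.8 -181.6  102. ]
 [ 453.8 -190.9  102. ]
 [ 455.6 -167.4  102. ]]
[[ 396.3 -321.7   14. ]
 [ 407.4 -151.6   14. ]
 [ 498.1 -329.3   14. ]] tray centre [ 452.7 -240.4   14. ]
[0.06496669 0.99788743] slot+ [ 456.72132088 -179.04874707] slot- [ 448.73041778 -301.78890133]
```

```bash
python3 -m handwheel '[{"tx":-2.5,"ty":0,"tz":30,"roll":0},{"tx":0,"ty":0,"tz":25,"roll":0},{"tx":0,"ty":0,"tz":5,"roll":0},{"tx":0,"ty":0,"tz":2,"roll":0},{"tx":0,"ty":0,"tz":1,"roll":0},{"tx":0,"ty":0,"tz":0,"roll":0},{"tx":0,"ty":0,"tz":0,"roll":0}]'; python3 -m handwheel '[{"tx":0,"ty":0,"tz":1.5,"roll":0},{"tx":0,"ty":0,"tz":0,"roll":0},{"tx":0,"ty":0,"tz":0,"roll":0}]'
```

```text
t: 11.13
tool_pos: [0.4606, -0.1796, 0.0248]
tool_rot: [0.112, 3.138, -0.001]
contact_force: [0.7, -0.2, -3.3]
opening: 0.02
grip_force: 79.8
t: 11.38
tool_pos: [0.4606, -0.1799, 0.0232]
tool_rot: [0.113, 3.138, -0.001]
contact_force: [0.9, 0.9, -1.0]
opening: 0.0197
grip_force: 80.0
```

```bash
python3 -m handwheel '[{"tx":0,"ty":0,"tz":0.8,"roll":0},{"tx":0,"ty":0,"tz":0,"roll":0},{"tx":0,"ty":0,"tz":0,"roll":0}]'; python3 -m handwheel '[{"tx":0,"ty":0,"tz":0,"roll":0},{"tx":0,"ty":0,"tz":0,"roll":0},{"tx":0,"ty":0,"tz":0,"roll":0},{"tx":0,"ty":0,"tz":-15,"roll":0},{"tx":0,"ty":0,"tz":-25,"roll":0},{"tx":0,"ty":0,"tz":-40,"roll":0},{"tx":0,"ty":0,"tz":-40,"roll":0},{"tx":0,"ty":0,"tz":0,"roll":0},{"tx":0,"ty":0,"tz":0,"roll":0}]' 42; python3 look.py w8; python3 top.py w8 38 | grep -v "(0, "
python3 - <<'E'
from h import *
z=np.load("pics/top0.npz"); K,D,E=cam("top"); d=z["d"]; v,u=np.nonzero(d>0)
o,r=rays((K,D,E),np.c_[u,v]); P=o+r*d[v,u][:,None]
m=(P[:,2]>.06)&(P[:,0]>.5)&(P[:,0]<.85)&(P[:,1]>-.05)&(P[:,1]<.34)
Q=P[m]
for lo,hi in((.06,.1),(.1,.14),(.14,.2)):
    q=Q[(Q[:,2]>lo)&(Q[:,2]<hi)]; 
    if len(q): print(lo,hi,len(q),"x",np.percentile(q[:,0],[1,99]).round(3),"y",np.percentile(q[:,1],[1,99]).round(3), "xmin for y<.12",q[q[:,1]<.12][:,0].min() if (q[:,1]<.12).any() else None)
m=(P[:,2]>.025)&(P[:,0]>.55)&(P[:,0]<.66)&(P[:,1]>-.04)&(P[:,1]<.05); print("jawB top pts",P[m].mean(0),m.sum(),np.percentile(P[m][:,2],[10,50,90]))
E
```

```text
t: 11.63
tool_pos: [0.4606, -0.1799, 0.0232]
tool_rot: [0.113, 3.138, -0.0]
contact_force: [-1.3, 2.8, 5.8]
opening: 0.0201
grip_force: 81.1
t: 12.38
tool_pos: [0.4618, -0.1808, 0.1451]
tool_rot: [0.113, 3.133, -0.005]
contact_force: [0.2, -0.8, -0.7]
opening: 0.042
grip_force: 0.0
12.3833 [ 0.46177562 -0.18080107  0.1451439 ] [ 0.11252729  3.13319047 -0.00545307]
(266, 282, 21, 32) [(38.0, [590.0, -169.4, 19.8, 39.8, 5.9])]
(208, 259, 61, 71) [(38.0, [584.7, -207.0, 69.4, 85.8, 168.3])]
(406, 257, 63, 54) [(38.0, [583.8, 0.6, 47.7, 53.8, 50.5])]
(108, 255, 62, 29) [(38.0, [546.6, -313.3, 27.5, 64.0, 100.4])]
(463, 204, 49, 47) [(38.0, [520.0, 46.2, 40.2, 60.2, 66.2])]
(356, 141, 46, 45) [(38.0, [445.9, -68.0, 35.0, 42.6, 34.4])]
(175, 138, 49, 70) [(38.0, [446.3, -235.0, 46.4, 67.9, 173.7])]
(242, 130, 30, 90) [(38.0, [453.1, -181.2, 27.3, 86.3, 175.8])]
(118, 130, 38, 78) [(38.0, [438.9, -290.7, 25.7, 73.4, 175.8])]
(450, 105, 37, 35) [(38.0, [415.7, 7.1, 20.5, 31.9, 154.3])]
(367, 28, 145, 74) [(38.0, [369.2, -26.2, 34.8, 115.1, 102.2])]
0.06 0.1 144 x [0.654 0.822] y [-0.05   0.075] xmin for y<.12 0.6537843574752453
0.1 0.14 2752 x [0.604 0.79 ] y [0.066 0.316] xmin for y<.12 0.617132116436107
0.14 0.2 9760 x [0.619 0.828] y [0.068 0.315] xmin for y<.12 0.616125098137908
jawB top pts [0.60453057 0.0053902  0.03435882] 331 [0.03214457 0.03452099 0.0366152 ]
```

```bash
python3 -m handwheel '[{"tx":-19,"ty":31,"tz":0,"roll":0},{"tx":-19,"ty":31,"tz":0,"roll":0},{"tx":-19,"ty":31,"tz":0,"roll":0},{"tx":-19,"ty":31,"tz":0,"roll":0},{"tx":-19,"ty":31,"tz":0,"roll":0},{"tx":-19,"ty":30,"tz":0,"roll":0}]' && python3 -m handwheel '[{"tx":0,"ty":0,"tz":8,"roll":0.1184},{"tx":0,"ty":0,"tz":8,"roll":0.1184},{"tx":0,"ty":0,"tz":8,"roll":0.1184},{"tx":0,"ty":0,"tz":8,"roll":0.1184},{"tx":0,"ty":0,"tz":6,"roll":0.1184},{"tx":0,"ty":0,"tz":0,"roll":0},{"tx":0,"ty":0,"tz":0,"roll":0}]'; python3 look.py w9; python3 top.py w9 17 34 | grep -v "(0, "
```

```text
t: 12.93
tool_pos: [0.586, -0.0013, 0.1386]
tool_rot: [-0.112, -3.135, -0.0]
contact_force: [0.6, -1.3, 1.1]
opening: 0.0419
grip_force: 0.0
t: 13.52
tool_pos: [0.5851, -0.003, 0.101]
tool_rot: [-1.018, -2.967, 0.001]
contact_force: [0.0, 0.1, -0.1]
opening: 0.0422
grip_force: 0.0
13.5167 [ 0.58510959 -0.00304669  0.10097074] [-1.01785114e+00 -2.96745374e+00  1.41523285e-03]
(121, 342, 43, 40) [(17.0, [660.8, -214.1, 24.0, 61.4, 102.8]), (34.0, [650.8, -194.9, 22.2, 56.8, 102.8])]
(350, 327, 30, 35) [(17.0, [781.4, -19.7, 18.9, 54.2, 178.2]), (34.0, [762.4, -14.9, 17.4, 50.2, 178.2])]
(266, 164, 30, 96) [(17.0, [612.1, 2.6, 25.2, 90.5, 142.1]), (34.0, [605.7, 5.7, 23.3, 83.8, 142.1])]
(368, 163, 53, 30) [(17.0, [645.8, 98.3, 10.2, 45.5, 85.8]), (34.0, [637.0, 94.3, 9.4, 42.1, 85.8])]
(60, 86, 67, 44) [(17.0, [449.4, -60.0, 32.4, 51.4, 52.5]), (34.0, [455.1, -52.3, 30.0, 47.5, 52.5])]
(259, 63, 55, 60) [(17.0, [533.7, 66.6, 42.2, 43.2, 142.2]), (34.0, [533.2, 64.9, 39.1, 40.0, 142.2])]
(151, 0, 29, 26) [(17.0, [434.7, 30.4, 14.7, 20.7, 71.0]), (34.0, [441.6, 31.4, 13.6, 19.2, 71.0])]
(20, 0, 54, 56) [(17.0, [389.6, -43.0, 18.3, 51.8, 98.6]), (34.0, [399.8, -36.5, 16.9, 47.9, 98.6])]
```

```bash
python3 -m handwheel '[{"tx":-16.5,"ty":18.5,"tz":15,"roll":0},{"tx":0,"ty":0,"tz":0,"roll":0},{"tx":0,"ty":0,"tz":30,"roll":0},{"tx":0,"ty":0,"tz":30,"roll":0},{"tx":0,"ty":0,"tz":11,"roll":0},{"tx":0,"ty":0,"tz":0,"roll":0},{"tx":0,"ty":0,"tz":0,"roll":0}]' && python3 -m handwheel '[{"tx":0,"ty":0,"tz":0,"roll":0},{"tx":0,"ty":0,"tz":0,"roll":0},{"tx":0,"ty":0,"tz":0,"roll":0},{"tx":0,"ty":0,"tz":0,"roll":0},{"tx":0,"ty":0,"tz":0,"roll":0}]' 10 80
```

```text
t: 14.15
tool_pos: [0.6108, 0.0011, 0.0175]
tool_rot: [-1.022, -2.97, 0.0]
contact_force: [0.2, 0.0, 0.4]
opening: 0.0423
grip_force: 0.0
t: 14.57
tool_pos: [0.613, 0.0009, 0.0204]
tool_rot: [1.022, 2.966, 0.001]
contact_force: [-1.2, 0.2, 5.6]
opening: 0.0198
grip_force: 80.9
```

```bash
python3 -m handwheel '[{"tx":0,"ty":0,"tz":-20,"roll":0},{"tx":0,"ty":0,"tz":-40,"roll":0},{"tx":0,"ty":0,"tz":-40,"roll":0},{"tx":-6.7,"ty":-37.5,"tz":-10,"roll":0},{"tx":-6.7,"ty":-37.5,"tz":-10,"roll":0},{"tx":-6.7,"ty":-37.5,"tz":0,"roll":0},{"tx":-6.7,"ty":-37.5,"tz":0,"roll":0},{"tx":-6.7,"ty":-37.5,"tz":0,"roll":0},{"tx":-6.7,"ty":-37.5,"tz":0,"roll":0},{"tx":-6.7,"ty":-37.5,"tz":0,"roll":0},{"tx":-6.7,"ty":-37.5,"tz":0,"roll":0},{"tx":-6.7,"ty":-37.5,"tz":0,"roll":0}]' && python3 -m handwheel '[{"tx":0,"ty":0,"tz":10,"roll":-0.1184},{"tx":0,"ty":0,"tz":10,"roll":-0.1184},{"tx":0,"ty":0,"tz":10,"roll":-0.1184},{"tx":0,"ty":0,"tz":10,"roll":-0.1184},{"tx":0,"ty":0,"tz":10,"roll":-0.1184},{"tx":0,"ty":0,"tz":0,"roll":0},{"tx":0,"ty":0,"tz":0,"roll":0}]'; python3 look.py w10; python3 - <<'E'
from m import *
im,c=load("w10"); h=cv2.cvtColor(im,cv2.COLOR_RGB2HSV)
zt=float(np.load("pics/w10.npz")["p"][2])-.0195+.034
g=h[...,2].astype(int)
# jaw near edge & tray screws
print("zt",zt,"col257", [(r,int(g[r,257]),int(h[r,257,1])) for r in range(120,330,6)]); print("row240",[(q,int(g[240,q])) for q in range(215,305,4)])
w=((g>130)&(h[...,1]<90)).astype(np.uint8); n,_,st,ce=cv2.connectedComponentsWithStats(w)
for i in range(1,n):
    if 6<=st[i,4]<90:
        P=plane(c,[ce[i]],.014)[0]*1000
        if 380<P[0]<520 and -345<P[1]<-140: print("dot",ce[i].round(),st[i,4],P.round(1))
E
```

```text
t: 15.57
tool_pos: [0.4493, -0.3029, 0.1374]
tool_rot: [1.023, 2.97, 0.0]
contact_force: [0.4, -0.3, -3.4]
opening: 0.0201
grip_force: 79.8
t: 16.15
tool_pos: [0.45, -0.3012, 0.0867]
tool_rot: [-0.117, -3.138, -0.002]
contact_force: [0.0, 0.4, -2.7]
opening: 0.0198
grip_force: 79.9
16.15 [ 0.45001739 -0.30119121  0.08672732] [-1.17332101e-01 -3.13796272e+00 -2.01244154e-03]
zt 0.10122732252192612 col257 [(120, 141, 166), (126, 51, 145), (132, 32, 8), (138, 35, 7), (144, 155, 3), (150, 155, 7), (156, 155, 5), (162, 166, 12), (168, 168, 17), (174, 252, 3), (180, 250, 4), (186, 251, 3), (192, 251, 4), (198, 228, 13), (204, 199, 13), (210, 202, 11), (216, 205, 15), (222, 10, 230), (228, 87, 9), (234, 144, 9), (240, 162, 14), (246, 0, 0), (252, 206, 14), (258, 217, 18), (264, 25, 61), (270, 251, 2), (276, 251, 2), (282, 248, 4), (288, 250, 4), (294, 251, 3), (300, 250, 3), (306, 197, 36), (312, 231, 25), (318, 230, 29), (324, 231, 30)]
row240 [(215, 22), (219, 29), (223, 22), (227, 120), (231, 117), (235, 6), (239, 233), (243, 196), (247, 197), (251, 33), (255, 14), (259, 133), (263, 207), (267, 198), (271, 198), (275, 208), (279, 18), (283, 118), (287, 118), (291, 20), (295, 27), (299, 29), (303, 14)]
dot [445. 133.] 54 [ 408.  -152.8   14. ]
dot [226. 135.] 48 [ 396.2 -320.5   14. ]
dot [300. 144.] 14 [ 408.2 -264.2   14. ]
dot [311. 144.] 12 [ 408.8 -255.1   14. ]
dot [322. 144.] 10 [ 409.4 -247.    14. ]
dot [333. 144.] 9 [ 410.  -238.5   14. ]
dot [344. 144.] 8 [ 410.7 -229.6   14. ]
dot [443. 228.] 9 [ 488.8 -145.    14. ]
dot [258. 238.] 14 [ 487. -303.   14.]
dot [228. 263.] 28 [ 508.9 -331.4   14. ]
dot [286. 263.] 25 [ 513.2 -279.1   14. ]
```

View pics/w10.png

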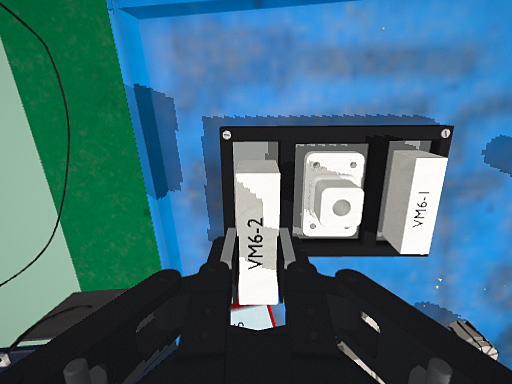

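The view shows jaw VM6-2 over the left slot with its top face at rows 172–304, and VM6-1 and the bracket seated in their places. I'll shift about 4 mm forward and lower it.

```bash
python3 -m handwheel '[{"tx":-3.5,"ty":0,"tz":30,"roll":0},{"tx":0,"ty":0,"tz":25,"roll":0},{"tx":0,"ty":0,"tz":5,"roll":0},{"tx":0,"ty":0,"tz":2,"roll":0},{"tx":0,"ty":0,"tz":1.5,"roll":0},{"tx":0,"ty":0,"tz":0,"roll":0},{"tx":0,"ty":0,"tz":0,"roll":0}]'; python3 -m handwheel '[{"tx":0,"ty":0,"tz":1,"roll":0},{"tx":0,"ty":0,"tz":0,"roll":0},{"tx":0,"ty":0,"tz":0,"roll":0}]'
```

```text
t: 16.78
tool_pos: [0.4551, -0.3028, 0.0256]
tool_rot: [0.113, 3.137, -0.003]
contact_force: [-0.4, -1.2, -2.9]
opening: 0.0199
grip_force: 79.9
t: 17.03
tool_pos: [0.455, -0.3028, 0.0244]
tool_rot: [0.113, 3.138, -0.002]
contact_force: [-0.3, 0.3, 1.7]
opening: 0.0197
grip_force: 80.4
```

```bash
python3 -m handwheel '[{"tx":0,"ty":0,"tz":0,"roll":0},{"tx":0,"ty":0,"tz":0,"roll":0},{"tx":0,"ty":0,"tz":0,"roll":0},{"tx":0,"ty":0,"tz":-15,"roll":0},{"tx":0,"ty":0,"tz":-25,"roll":0},{"tx":0,"ty":0,"tz":-40,"roll":0},{"tx":0,"ty":0,"tz":-40,"roll":0},{"tx":0,"ty":0,"tz":0,"roll":0},{"tx":0,"ty":0,"tz":0,"roll":0}]' 42; python3 look.py w11; python3 -m handwheel '[{"tx":3,"ty":35,"tz":0,"roll":0},{"tx":3,"ty":35,"tz":0,"roll":0},{"tx":3,"ty":35,"tz":0,"roll":0},{"tx":3,"ty":35,"tz":0,"roll":0},{"tx":3,"ty":35,"tz":0,"roll":0},{"tx":3,"ty":35,"tz":0,"roll":0},{"tx":3,"ty":33,"tz":0,"roll":0},{"tx":0,"ty":0,"tz":25,"roll":0},{"tx":0,"ty":0,"tz":15,"roll":0},{"tx":0,"ty":0,"tz":0,"roll":0},{"tx":0,"ty":0,"tz":0,"roll":0}]' 55; python3 look.py w12
cat > bore.py <<'E'
import sys
from m import *
# circles (bore rims etc) in a view: name z zmin-x.. ; cast at z
im,c=load(sys.argv[1]); z=float(sys.argv[2])/1000; bx=list(map(float,sys.argv[3:7]))
g=cv2.cvtColor(im,cv2.COLOR_RGB2GRAY); e=cv2.Canny(g,60,160)
for q in cv2.findContours(e,cv2.RETR_LIST,cv2.CHAIN_APPROX_NONE)[0]:
    if len(q)<25: continue
    el=cv2.fitEllipse(q); P=plane(c,[el[0]],z)[0]*1000
    if bx[0]<P[0]<bx[1] and bx[2]<P[1]<bx[3] and max(el[1])<90: print(np.round(el[0],1),np.round(el[1],1),round(el[2]),len(q),P.round(1))
E
python3 top.py w11 38 | grep -v "(0, "; python3 bore.py w12 36 425 475 -85 -30;python3 top.py w12 6 36 | grep -v "(0, "
```

```text
t: 17.78
tool_pos: [0.456, -0.3037, 0.147]
tool_rot: [0.112, 3.134, -0.008]
contact_force: [-0.2, 0.6, -1.1]
opening: 0.0422
grip_force: 0.0
17.7833 [ 0.45599893 -0.30367455  0.14700394] [ 0.11247112  3.13379428 -0.00751015]
t: 18.75
tool_pos: [0.4487, -0.0575, 0.1005]
tool_rot: [-0.112, -3.134, -0.002]
contact_force: [-0.2, -0.6, 0.2]
opening: 0.0551
grip_force: 0.0
18.75 [ 0.44873329 -0.05750519  0.10049792] [-1.12104821e-01 -3.13424319e+00 -2.13279799e-03]
(358, 333, 33, 49) [(38.0, [679.4, -188.1, 23.6, 82.6, 31.3])]
(427, 288, 28, 25) [(38.0, [599.5, -115.2, 22.3, 34.9, 44.8])]
(343, 258, 28, 22) [(38.0, [556.8, -205.7, 24.6, 27.2, 35.0])]
(219, 254, 65, 75) [(38.0, [579.1, -318.7, 60.5, 92.6, 5.4])]
(475, 137, 37, 35) [(38.0, [444.1, -88.0, 30.6, 35.5, 11.3])]
(289, 135, 57, 70) [(38.0, [446.1, -246.8, 50.2, 66.6, 175.5])]
(247, 135, 24, 82) [(38.0, [448.5, -302.0, 21.9, 79.4, 176.6])]
(359, 134, 49, 86) [(38.0, [457.9, -186.2, 37.8, 83.2, 176.6])]
[254.8 204.4] [15.7 17.5] 98 56 [450.7 -59.1  36. ]
[254.7 204.1] [16.7 17.8] 93 50 [450.5 -59.1  36. ]
[254.6 189. ] [19.8 27.1] 93 72 [437.8 -58.2  36. ]
[254.4 193.7] [28.  29.4] 4 90 [441.7 -58.7  36. ]
[254.6 196. ] [37.  45.8] 179 118 [443.6 -58.7  36. ]
[254.6 196. ] [37.3 46.5] 179 124 [443.6 -58.7  36. ]
(107, 337, 44, 47) [(6.0, [641.7, -208.0, 33.1, 78.2, 139.9]), (36.0, [608.2, -188.3, 29.0, 68.4, 139.9])]
(365, 242, 58, 43) [(6.0, [532.5, 72.8, 44.9, 59.8, 83.1]), (36.0, [512.7, 57.1, 39.3, 52.3, 83.1])]
(236, 173, 38, 47) [(6.0, [454.1, -59.8, 33.7, 44.2, 175.8]), (36.0, [444.1, -58.8, 29.5, 38.7, 175.8])]
(86, 170, 57, 96) [(6.0, [467.6, -190.4, 43.3, 95.5, 175.7]), (36.0, [456.0, -173.0, 37.8, 83.5, 175.7])]
(5, 170, 84, 79) [(6.0, [453.7, -253.3, 70.2, 76.5, 176.0]), (36.0, [443.8, -228.0, 61.4, 66.9, 176.0])]
(235, 50, 159, 82) [(6.0, [366.6, -8.8, 39.7, 132.8, 101.7]), (36.0, [367.6, -14.2, 34.7, 116.1, 101.7])]
```

```bash
python3 -m handwheel '[{"tx":-2,"ty":-1.5,"tz":25,"roll":0},{"tx":0,"ty":0,"tz":35,"roll":0},{"tx":0,"ty":0,"tz":20,"roll":0},{"tx":0,"ty":0,"tz":9,"roll":0},{"tx":0,"ty":0,"tz":0,"roll":0},{"tx":0,"ty":0,"tz":0,"roll":0}]' && python3 -m handwheel '[{"tx":0,"ty":0,"tz":0,"roll":0},{"tx":0,"ty":0,"tz":0,"roll":0},{"tx":0,"ty":0,"tz":0,"roll":0},{"tx":0,"ty":0,"tz":0,"roll":0},{"tx":0,"ty":0,"tz":0,"roll":0},{"tx":0,"ty":0,"tz":0,"roll":0}]' 10 40
```

```text
t: 19.3
tool_pos: [0.4533, -0.0603, 0.0149]
tool_rot: [0.114, 3.139, -0.0]
contact_force: [0.3, -0.3, 0.1]
opening: 0.055
grip_force: 0.0
t: 19.8
tool_pos: [0.4543, -0.0604, 0.0161]
tool_rot: [0.112, 3.136, -0.002]
contact_force: [0.0, 0.1, 6.6]
opening: 0.024
grip_force: 39.4
```

```bash
python3 -m handwheel '[{"tx":0,"ty":0,"tz":-20,"roll":0},{"tx":0,"ty":0,"tz":-35,"roll":0},{"tx":0,"ty":0,"tz":-35,"roll":0},{"tx":-2.5,"ty":35,"tz":0,"roll":0},{"tx":-2.5,"ty":35,"tz":0,"roll":0},{"tx":-2.5,"ty":35,"tz":0,"roll":0},{"tx":-2.5,"ty":35,"tz":0,"roll":0},{"tx":-2.5,"ty":35,"tz":0,"roll":0},{"tx":-2.5,"ty":35,"tz":0,"roll":0},{"tx":-2.5,"ty":35,"tz":0,"roll":0},{"tx":-2.5,"ty":36,"tz":0,"roll":0}]' && python3 -m handwheel '[{"tx":0,"ty":0,"tz":0,"roll":0},{"tx":0,"ty":0,"tz":0,"roll":0}]'; python3 look.py w13; python3 - <<'E'
from m import *
im,c=load("w13"); h=cv2.cvtColor(im,cv2.COLOR_RGB2HSV); g=h[...,2]
w=((g>130)&(h[...,1]<90)).astype(np.uint8); n,_,st,ce=cv2.connectedComponentsWithStats(w)
for i in range(1,n):
    if 6<=st[i,4]<120:
        P=plane(c,[ce[i]],.014)[0]*1000
        if 430<P[0]<550 and 160<P[1]<340: print("dot",ce[i].round(),st[i,4],P.round(1))
E
python3 top.py w13 4 14| grep -v "(0, "; python3 bore.py w13 120 440 540 180 320
```

```text
t: 20.72
tool_pos: [0.4924, 0.2208, 0.1042]
tool_rot: [0.112, 3.139, -0.0]
contact_force: [-0.1, 0.1, -1.0]
opening: 0.0239
grip_force: 39.5
t: 20.88
tool_pos: [0.4924, 0.2206, 0.104]
tool_rot: [-0.107, -3.14, 0.0]
contact_force: [-0.9, -0.2, 0.1]
opening: 0.0241
grip_force: 39.6
20.8833 [0.49237165 0.22064267 0.1040491 ] [-1.07326499e-01 -3.13961747e+00  3.48738356e-04]
dot [367. 128.] 45 [443.7 315.9  14. ]
dot [211. 160.] 50 [461.4 183.1  14. ]
dot [374. 205.] 47 [512.2 325.   14. ]
dot [272. 225.] 7 [525.9 232.2  14. ]
(14, 305, 30, 25) [(4.0, [618.2, -31.1, 29.6, 31.7, 165.6]), (14.0, [610.0, -20.6, 28.4, 30.4, 165.6])]
(316, 151, 44, 43) [(4.0, [482.2, 294.8, 38.8, 39.4, 179.7]), (14.0, [479.5, 292.0, 37.2, 37.8, 179.7])]
(14, 104, 39, 63) [(4.0, [429.0, 32.7, 29.6, 53.6, 150.8]), (14.0, [428.5, 40.7, 28.4, 51.4, 150.8])]
(248, 99, 63, 33) [(4.0, [426.9, 242.6, 20.1, 54.6, 97.6]), (14.0, [426.5, 241.9, 19.2, 52.4, 97.6])]
(335, 64, 50, 23) [(4.0, [402.5, 311.2, 16.7, 39.4, 77.2]), (14.0, [403.1, 307.7, 16.0, 37.8, 77.2])]
(202, 32, 55, 29) [(4.0, [371.5, 206.9, 16.8, 41.8, 101.0]), (14.0, [373.4, 207.7, 16.1, 40.0, 101.0])]
(306, 0, 50, 26) [(4.0, [355.6, 286.2, 16.5, 37.2, 85.7]), (14.0, [358.2, 283.8, 15.8, 35.7, 85.7])]
[256.4 306. ] [49.3 71.3] 95 266 [525.2 218.5 120. ]
[389.1 283.6] [ 8.9 45.7] 124 89 [515.4 291.  120. ]
[257.2 251.3] [24.7 28.5] 87 144 [491.1 221.3 120. ]
[257.8 243.5] [31.  44.6] 93 86 [486.6 221.9 120. ]
[313.4 250.1] [46.8 65.3] 129 257 [492.4 250.6 120. ]
[260.3 212.1] [24.4 47. ] 95 65 [469.3 224.4 120. ]
[338.2 173.3] [36.5 44.7] 53 149 [452.  262.7 120. ]
[334.6 166.4] [30.8 35.8] 45 106 [448.5 260.9 120. ]
[337.7 171.9] [41.3 48.7] 49 135 [451.3 262.5 120. ]
```

```bash
python3 -m handwheel '[{"tx":1.5,"ty":0,"tz":30,"roll":0},{"tx":0,"ty":0,"tz":30,"roll":0},{"tx":0,"ty":0,"tz":18,"roll":0},{"tx":0,"ty":0,"tz":4,"roll":0},{"tx":0,"ty":0,"tz":2,"roll":0},{"tx":0,"ty":0,"tz":0,"roll":0},{"tx":0,"ty":0,"tz":0,"roll":0}]'; python3 -m handwheel '[{"tx":0,"ty":0,"tz":1,"roll":0},{"tx":0,"ty":0,"tz":0,"roll":0},{"tx":0,"ty":0,"tz":0,"roll":0}]'
```

```text
t: 21.52
tool_pos: [0.4915, 0.2183, 0.0205]
tool_rot: [0.115, 3.139, 0.0]
contact_force: [0.4, 0.4, 0.1]
opening: 0.024
grip_force: 40.3
t: 21.77
tool_pos: [0.4917, 0.2189, 0.0196]
tool_rot: [0.113, 3.138, -0.0]
contact_force: [0.0, -0.4, 0.0]
opening: 0.024
grip_force: 40.4
```

```bash
python3 -m handwheel '[{"tx":0,"ty":0,"tz":0,"roll":0},{"tx":0,"ty":0,"tz":0,"roll":0},{"tx":0,"ty":0,"tz":0,"roll":0},{"tx":0,"ty":0,"tz":-15,"roll":0},{"tx":0,"ty":0,"tz":-25,"roll":0},{"tx":0,"ty":0,"tz":-40,"roll":0},{"tx":0,"ty":0,"tz":-40,"roll":0},{"tx":0,"ty":0,"tz":0,"roll":0},{"tx":0,"ty":0,"tz":0,"roll":0}]' 42; python3 look.py w14; python3 top.py w14 4 40| grep -v "(0, "; python3 bore.py w14 40 470 510 200 240
python3 - <<'E'
from h import *
z=np.load("pics/top0.npz"); K,D,E=cam("top"); d=z["d"]; v,u=np.nonzero(d>0)
o,r=rays((K,D,E),np.c_[u,v]); P=o+r*d[v,u][:,None]
C=np.array([.605,-.111]); R2=P[:,:2]-C; rr=np.hypot(*R2.T); m=(P[:,2]>.012)&(rr<.11)&(rr>.02)
a=np.degrees(np.arctan2(R2[:,1],R2[:,0]))
for k in range(-180,180,20):
    s=m&(a>=k)&(a<k+20)
    for lo,hi in((.012,.06),(.06,.2)):
        t=s&(P[:,2]>lo)&(P[:,2]<hi)
        if t.sum()>2: print(k,lo,"rmin",np.sort(rr[t])[2].round(3),"zmax",P[t][:,2].max().round(3))
m=(P[:,2]>.02)&(rr<.022); print("collet top",P[m].mean(0),m.sum())
E
```

```text
t: 22.52
tool_pos: [0.4934, 0.2199, 0.1429]
tool_rot: [0.112, 3.133, 0.004]
contact_force: [-0.0, 0.3, -0.9]
opening: 0.042
grip_force: 0.0
22.5167 [0.49341255 0.21993924 0.14286706] [0.11213685 3.13260235 0.00368716]
(241, 291, 63, 18) [(4.0, [650.8, 227.0, 22.7, 76.9, 89.5]), (40.0, [621.1, 226.8, 19.8, 67.1, 89.5])]
(42, 280, 27, 23) [(4.0, [617.3, -31.0, 30.7, 31.2, 175.0]), (40.0, [591.8, 1.8, 26.7, 27.2, 174.9])]
(16, 237, 52, 19) [(4.0, [553.8, -28.5, 21.3, 58.3, 95.6]), (40.0, [536.4, 3.9, 18.6, 50.8, 95.6])]
(232, 151, 42, 46) [(4.0, [490.1, 215.8, 43.4, 48.9, 175.8]), (40.0, [480.8, 217.1, 37.9, 42.7, 175.8])]
(309, 142, 38, 38) [(4.0, [481.7, 294.8, 38.4, 39.4, 179.2]), (40.0, [473.5, 286.0, 33.5, 34.4, 179.2])]
(41, 103, 281, 177) [(4.0, [551.2, 145.4, 233.7, 260.6, 117.8]), (40.0, [534.2, 155.7, 203.9, 227.4, 117.8])]
(254, 101, 44, 24) [(4.0, [428.6, 242.4, 15.9, 44.3, 97.7]), (40.0, [427.2, 240.3, 13.9, 38.6, 97.7])]
(46, 95, 35, 62) [(4.0, [425.7, 34.3, 29.6, 59.5, 148.6]), (40.0, [424.7, 58.7, 25.8, 51.9, 148.6])]
(327, 67, 40, 20) [(4.0, [402.6, 312.4, 16.5, 37.1, 7
[... 362 characters left out ...]
6.5 175. ] [48.5 51.4] 94 142 [481.9 220.8  40. ]
-160 0.012 rmin 0.105 zmax 0.017
-140 0.012 rmin 0.098 zmax 0.042
-120 0.012 rmin 0.07 zmax 0.06
-120 0.06 rmin 0.084 zmax 0.063
-100 0.012 rmin 0.052 zmax 0.06
-80 0.012 rmin 0.055 zmax 0.058
-80 0.06 rmin 0.106 zmax 0.064
-60 0.012 rmin 0.078 zmax 0.059
-60 0.06 rmin 0.087 zmax 0.081
-40 0.012 rmin 0.093 zmax 0.058
-40 0.06 rmin 0.102 zmax 0.08
0 0.012 rmin 0.085 zmax 0.014
20 0.012 rmin 0.087 zmax 0.013
40 0.012 rmin 0.104 zmax 0.014
60 0.012 rmin 0.091 zmax 0.038
80 0.012 rmin 0.096 zmax 0.038
120 0.012 rmin 0.078 zmax 0.039
140 0.012 rmin 0.079 zmax 0.039
160 0.012 rmin 0.088 zmax 0.038
collet top [ 0.6047067  -0.10725278  0.0333767 ] 98
```

```bash
python3 -m handwheel '[{"tx":0,"ty":-35,"tz":0,"roll":0},{"tx":0,"ty":-35,"tz":0,"roll":0},{"tx":0,"ty":-35,"tz":0,"roll":0},{"tx":0,"ty":-35,"tz":0,"roll":0},{"tx":0,"ty":-35,"tz":0,"roll":0},{"tx":0,"ty":-35,"tz":0,"roll":0},{"tx":-26,"ty":-22,"tz":0,"roll":0},{"tx":-26,"ty":-22,"tz":0,"roll":0},{"tx":-26,"ty":-22,"tz":0,"roll":0},{"tx":-26,"ty":-22,"tz":0,"roll":0},{"tx":-26,"ty":-22,"tz":0,"roll":0}]' && python3 -m handwheel '[{"tx":0,"ty":0,"tz":8,"roll":0.1125},{"tx":0,"ty":0,"tz":8,"roll":0.1125},{"tx":0,"ty":0,"tz":8,"roll":0.1125},{"tx":0,"ty":0,"tz":8,"roll":0.1125},{"tx":0,"ty":0,"tz":0,"roll":0},{"tx":0,"ty":0,"tz":0,"roll":0}]' 45; python3 look.py w15; python3 bore.py w15 34 570 640 -145 -80;python3 top.py w15 17 34 | grep -v "(0, "
```

```text
t: 23.48
tool_pos: [0.5973, -0.1103, 0.1359]
tool_rot: [-0.113, -3.135, -0.002]
contact_force: [0.1, 0.4, 0.9]
opening: 0.0421
grip_force: 0.0
t: 23.98
tool_pos: [0.5962, -0.1088, 0.1043]
tool_rot: [-0.805, -3.032, -0.0]
contact_force: [-0.3, 1.4, 0.2]
opening: 0.0449
grip_force: 0.0
23.9833 [ 0.59620152 -0.10882612  0.1042744 ] [-8.04737984e-01 -3.03169682e+00 -3.75108521e-04]
[266.4 220.1] [8.  9.1] 124 25 [ 616.  -110.3   34. ]
[260. 194.] [ 2.2 19. ] 0 28 [ 593.2 -103.5   34. ]
[262.  198.3] [18.7 23.8] 134 217 [ 597.2 -103.9   34. ]
[239.5 201. ] [33.5 76.7] 100 420 [ 590.1 -121.2   34. ]
(209, 276, 25, 49) [(17.0, [675.5, -197.0, 22.2, 57.9, 154.7]), (34.0, [665.0, -187.7, 20.5, 53.6, 154.7])]
(397, 242, 107, 74) [(17.0, [779.0, 6.7, 74.7, 94.5, 3.0]), (34.0, [760.9, 1.0, 69.2, 87.6, 3.0])]
(9, 206, 204, 119) [(17.0, [586.2, -261.5, 72.7, 206.9, 86.1]), (34.0, [582.2, -247.5, 67.4, 191.8, 86.1])]
(69, 202, 64, 45) [(17.0, [556.0, -246.0, 32.8, 73.4, 93.0]), (34.0, [554.3, -233.1, 30.4, 68.1, 93.0])]
(26, 27, 109, 117) [(17.0, [453.8, -182.7, 39.7, 89.4, 175.6]), (34.0, [459.6, -174.5, 36.7, 82.8, 175.6])]
(385, 0, 78, 46) [(17.0, [542.0, 61.0, 28.7, 53.5, 59.5]), (34.0, [541.3, 51.3, 26.6, 49.6, 59.5])]
```

```bash
python3 - <<'E'
from m import *
im,c=load("w15"); h=cv2.cvtColor(im,cv2.COLOR_RGB2HSV); d=np.load("pics/w15.npz")["d"]
v,u=np.nonzero(d>0); o,r=rays(c,np.c_[u,v]); P=o+r*d[v,u][:,None]
m=(P[:,2]>.027)&(np.hypot(P[:,0]-.605,P[:,1]+.11)<.03); print("depth top",P[m].min(0),P[m].max(0),m.sum(), "px",u[m].min(),u[m].max(),v[m].min(),v[m].max())
for y in range(170,242,3): print(y,"".join("#" if not(95<h[y,x,0]<125 and h[y,x,1]>110) and h[y,x,2]>110 else ("." if h[y,x,2]>60 else "x") for x in range(225,305,2)))
E
```

```text
depth top [ 0.57504263 -0.13371129  0.02707823] [ 0.61903963 -0.08016683  0.20524863] 10805 px 191 365 194 383
170 ........................................
173 ........................................
176 ........................................
179 ........................................
182 ........................................
185 ........................................
188 ........................................
191 .................#..#.x.................
194 ..........###xx###.##.x.................
197 .........####x####.####x................
200 ............###########x#x..............
203 .........##x#x####x###x##...............
206 ............######x##.####..............
209 ...........#####x..#######..............
212 ...........x#...#..#######..............
215 ............######.#######..............
218 .............#########.##...............
221 ........#....#.#########................
224 #.......##......#####...................
227 ........................................
230 .....................................xx.
233 .....................................xxx
236 .....................................xxx
239 ####.................................xxx
```

```bash
python3 -m handwheel '[{"tx":-6.5,"ty":6.5,"tz":25,"roll":0},{"tx":0,"ty":0,"tz":35,"roll":0},{"tx":0,"ty":0,"tz":25,"roll":0},{"tx":0,"ty":0,"tz":9,"roll":0},{"tx":0,"ty":0,"tz":0,"roll":0},{"tx":0,"ty":0,"tz":0,"roll":0}]' && python3 -m handwheel '[{"tx":0,"ty":0,"tz":0,"roll":0},{"tx":0,"ty":0,"tz":0,"roll":0},{"tx":0,"ty":0,"tz":0,"roll":0},{"tx":0,"ty":0,"tz":0,"roll":0},{"tx":0,"ty":0,"tz":0,"roll":0},{"tx":0,"ty":0,"tz":0,"roll":0}]' 10 40
```

```text
t: 24.53
tool_pos: [0.6071, -0.107, 0.0136]
tool_rot: [0.809, 3.035, -0.0]
contact_force: [0.2, -0.3, 0.3]
opening: 0.045
grip_force: 0.0
t: 25.03
tool_pos: [0.6086, -0.1077, 0.0156]
tool_rot: [0.809, 3.031, -0.0]
contact_force: [-1.3, -0.9, 6.5]
opening: 0.0236
grip_force: 39.0
```

```bash
python3 -m handwheel '[{"tx":0,"ty":0,"tz":-20,"roll":0},{"tx":0,"ty":0,"tz":-40,"roll":0},{"tx":0,"ty":0,"tz":-40,"roll":0},{"tx":31,"ty":14.5,"tz":-10,"roll":0},{"tx":31,"ty":14.5,"tz":0,"roll":0},{"tx":31,"ty":14.5,"tz":0,"roll":0},{"tx":31,"ty":14.5,"tz":0,"roll":0},{"tx":31,"ty":14.5,"tz":0,"roll":0},{"tx":31,"ty":14.5,"tz":0,"roll":0},{"tx":0,"ty":0,"tz":0,"roll":0}]'; python3 - <<'E'
from h import *
z=np.load("pics/top0.npz"); K,D,E=cam("top"); d=z["d"]; v,u=np.nonzero(d>0)
o,r=rays((K,D,E),np.c_[u,v]); P=o+r*d[v,u][:,None]
for lo,hi in((.03,.06),(.06,.09),(.09,.12),(.12,.25)):
    m=(P[:,2]>lo)&(P[:,2]<hi)&(P[:,0]>.36)&(P[:,0]<.59)&(P[:,1]>.29); print(lo,hi,m.sum(),np.sort(P[m][:,1])[5:6])
E
```

```text
t: 25.87
tool_pos: [0.4853, 0.0649, 0.1222]
tool_rot: [-0.803, -3.034, -0.002]
contact_force: [-0.6, -0.1, -0.6]
opening: 0.0237
grip_force: 39.1
0.03 0.06 726 [0.37865264]
0.06 0.09 5742 [0.3813469]
0.09 0.12 909 [0.39159269]
0.12 0.25 1300 [0.39213128]
```

```bash
python3 -m handwheel '[{"tx":19.4,"ty":32.7,"tz":0,"roll":0},{"tx":19.4,"ty":32.7,"tz":0,"roll":0},{"tx":19.4,"ty":32.7,"tz":0,"roll":0},{"tx":19.4,"ty":32.7,"tz":0,"roll":0},{"tx":19.4,"ty":32.7,"tz":0,"roll":0},{"tx":19.4,"ty":32.7,"tz":0,"roll":0},{"tx":0,"ty":0,"tz":22,"roll":0},{"tx":0,"ty":0,"tz":0,"roll":0},{"tx":0,"ty":0,"tz":0,"roll":0}]'; python3 look.py w16; python3 - <<'E'
from m import *
im,c=load("w16"); h=cv2.cvtColor(im,cv2.COLOR_RGB2HSV); g=h[...,2]
w=((g>130)&(h[...,1]<90)).astype(np.uint8); n,_,st,ce=cv2.connectedComponentsWithStats(w)
for i in range(1,n):
    if 6<=st[i,4]<120:
        P=plane(c,[ce[i]],.014)[0]*1000
        if 430<P[0]<550 and 160<P[1]<340: print("dot",ce[i].round(),st[i,4],P.round(1))
for y in range(190,300,5): print(y,"".join("#" if g[y,x]>170 else ("+" if g[y,x]>110 else ("." if g[y,x]>60 else "x")) for x in range(200,320,2)))
E
python3 top.py w16 4 | grep -v "(0, "; python3 bore.py w16 118 440 520 260 330
```

```text
t: 26.62
tool_pos: [0.4844, 0.2886, 0.0994]
tool_rot: [-0.809, -3.033, 0.004]
contact_force: [-0.8, -0.4, -0.7]
opening: 0.0235
grip_force: 39.3
26.6167 [0.48444164 0.28864615 0.09943856] [-0.80864682 -3.03270882  0.00437744]
dot [259. 138.] 47 [443.4 315.1  14. ]
dot [307. 201.] 43 [512.3 324.1  14. ]
dot [142. 229.] 49 [461.3 182.3  14. ]
190 xxxxxxxxxxxxxxxxxxx#################+++++.xxxxxxxxxxxx######
195 xxxxxxxxxxxxxxxxxx..###+####+##+###++++++xxxxxxxxxxxxxxx+###
200 xxxxxxxxxxxxxxxxxxxxx.+++++++++++++++++xxxxxxxxxxxxx####xx##
205 xxxxxxxxxxxxxxxxxxxxxxxxx+++++++++#.xxxxxxxxxxxxxxxxx+xx####
210 ##++xxxxxxxxxxxxxxxxxxxxxxxxxxxxxxxxxxxxxxxxxxxxxxxx+#######
215 #####+++xxxxxxxxxxxxxxxxxxxxxxxxxxxxxxxxxxxxxxxxx###########
220 ######+++#xxxxxxxxxxxx####x#++++xxxxxxxxxxxxx+##############
225 #######+++++xxxxxxxxx######x#++#+.xxxxxxx+##################
230 #######++++++#++#xxxx#######.######+xx##x.#++###############
235 #######++++++++#xxxx########x########xx+xx#++###############
240 ######xxxxx#+++#xx#+#########+#######x.+xx.####+xxxx.#######
245 ####+xxxxx#+++#xxx##x########x#####x##
[... 1324 characters left out ...]
 308.4 118. ]
[339.  257.9] [ 5.2 15.6] 158 32 [506.3 325.8 118. ]
[340.8 253.3] [ 5.4 15.3] 176 44 [504.3 327.7 118. ]
[187.7 247.1] [11.6 15.9] 158 39 [462.5 261.7 118. ]
[187.7 247. ] [12.2 16.1] 159 43 [462.4 261.7 118. ]
[264.8 236.9] [4.6 9.2] 129 27 [477.  298.6 118. ]
[186.8 229.8] [ 6.3 12.4] 95 40 [454.3 266.7 118. ]
[199.7 258. ] [44.8 80.4] 164 51 [470.8 263.5 118. ]
[246.4 224.7] [11.3 16.7] 38 43 [466.6 293.9 118. ]
[197.6 237.4] [52.5 67.2] 125 293 [460.4 269.1 118. ]
[198.4 236.9] [55.4 67.5] 123 241 [460.4 269.6 118. ]
[247.4 214.3] [26.2 50.6] 98 61 [462.1 297.1 118. ]
[257.8 184.8] [38.4 43.8] 109 253 [451.6 309.  118. ]
[259.3 185.9] [42.8 46.7] 92 128 [452.4 309.4 118. ]
```

```bash
python3 -m handwheel '[{"tx":3.5,"ty":2,"tz":25,"roll":0},{"tx":0,"ty":0,"tz":30,"roll":0},{"tx":0,"ty":0,"tz":18,"roll":0},{"tx":0,"ty":0,"tz":4,"roll":0},{"tx":0,"ty":0,"tz":2,"roll":0},{"tx":0,"ty":0,"tz":0,"roll":0},{"tx":0,"ty":0,"tz":0,"roll":0}]'
```

```text
t: 27.25
tool_pos: [0.4853, 0.2929, 0.0241]
tool_rot: [0.811, 3.032, 0.003]
contact_force: [0.7, 0.0, -0.5]
opening: 0.0235
grip_force: 39.3
```

```bash
python3 -m handwheel '[{"tx":2,"ty":-1,"tz":3,"roll":0},{"tx":0,"ty":0,"tz":1,"roll":0},{"tx":0,"ty":0,"tz":0,"roll":0},{"tx":0,"ty":0,"tz":0,"roll":0}]'; python3 -m handwheel '[{"tx":0,"ty":0,"tz":0.7,"roll":0},{"tx":0,"ty":0,"tz":0,"roll":0},{"tx":0,"ty":0,"tz":0,"roll":0}]'
```

```text
t: 27.58
tool_pos: [0.4825, 0.2933, 0.0196]
tool_rot: [0.809, 3.033, 0.002]
contact_force: [-0.7, -1.1, 5.9]
opening: 0.0235
grip_force: 39.7
t: 27.83
tool_pos: [0.4827, 0.2933, 0.0195]
tool_rot: [0.809, 3.034, 0.002]
contact_force: [-1.4, -1.2, 9.4]
opening: 0.0237
grip_force: 40.2
```

```bash
python3 -m handwheel '[{"tx":0,"ty":0,"tz":-1,"roll":0},{"tx":0,"ty":0,"tz":0,"roll":0},{"tx":0,"ty":0,"tz":0,"roll":0},{"tx":0,"ty":0,"tz":0,"roll":0},{"tx":0,"ty":0,"tz":-15,"roll":0},{"tx":0,"ty":0,"tz":-30,"roll":0},{"tx":0,"ty":0,"tz":-40,"roll":0},{"tx":0,"ty":0,"tz":-40,"roll":0},{"tx":0,"ty":0,"tz":-40,"roll":0},{"tx":20,"ty":-30,"tz":0,"roll":0},{"tx":20,"ty":-30,"tz":0,"roll":0},{"tx":0,"ty":0,"tz":0,"roll":0}]' 42; python3 look.py w17
python3 - <<'E'
from m import *
im,d=optics.get_image("top"); np.savez("pics/top9.npz",im=im,d=d); K,D,E=cam("top")
W=np.load("pics/w17.npz"); i2,c2=load("w17")
def cloud(c,d):
    v,u=np.nonzero(d>0); o,r=rays(c,np.c_[u,v]); return o+r*d[v,u][:,None]
A=cloud((K,D,E),d); B=cloud(c2,W["d"])
for n,x,y,lo,rad in(("bracket",452.5,-240.3,30,30),("jaw+",456.6,-179,28,45),("jaw-",448.6,-301.8,28,45),("slim",491.4,220.4,30,24),("collet",481.4,293,28,24),("wide",533,67,24,26)):
    for nm,P in(("top",A),("wrist",B)):
        Q=P*1000; m=(np.hypot(Q[:,0]-x,Q[:,1]-y)<rad)&(Q[:,2]>lo)&(Q[:,2]<60)
        if m.sum()>8: q=Q[m]; print(n,nm,"tgt",(x,y),"mid",((q.min(0)+q.max(0))/2).round(1)[:2],"ext",(q.max(0)-q.min(0)).round(1)[:2],"z pct",np.percentile(q[:,2],[10,50,90]).round(1),m.sum())
E
```

```text
t: 28.83
tool_pos: [0.4115, 0.2587, 0.1812]
tool_rot: [-0.808, -3.031, 0.005]
contact_force: [1.0, 0.0, -1.6]
opening: 0.0419
grip_force: 0.0
28.8333 [0.41153262 0.2586959  0.18120741] [-0.80848622 -3.03143696  0.00521232]
bracket top tgt (452.5, -240.3) mid [ 450.6 -237.7] ext [31.9 32.4] z pct [36.6 40.5 42.5] 184
jaw+ top tgt (456.6, -179) mid [ 456.7 -193.2] ext [76.9 60. ] z pct [35.4 38.6 40.5] 371
jaw+ wrist tgt (456.6, -179) mid [ 463.6 -168.6] ext [15.6  4.2] z pct [28.3 30.9 35.8] 68
jaw- top tgt (448.6, -301.8) mid [ 448.5 -299.3] ext [76.  27.2] z pct [35.5 38.6 40.5] 375
slim top tgt (491.4, 220.4) mid [485.7 221.4] ext [24.7 26. ] z pct [33.9 40.4 42.5] 98
slim wrist tgt (491.4, 220.4) mid [487.  220.2] ext [25.2 26.1] z pct [32.9 40.8 41.8] 392
collet top tgt (481.4, 293) mid [478.7 292.1] ext [24.1 25. ] z pct [32.5 38.4 40.5] 104
collet wrist tgt (481.4, 293) mid [480.1 291.4] ext [24.5 25.1] z pct [31.8 38.9 40. ] 415
wide top tgt (533, 67) mid [532.2  69.6] ext [33.8 32.7] z pct [28.7 30.6 32.6] 116
```

All five parts measure in their pockets, with tops 4 mm higher than on the bench and offsets under 6 mm. The wide bush hasn't moved, so I'm handing in.

```bash
python3 -c "
from station import ctrl
print(ctrl.finish_job())"
```

```text
the job is handed in; nothing more can be done
None
```

I handed the job in at about 29 s with the bracket, both jaws, slim bush and collet seated in their pockets, each within 6 mm of its pocket centre by the last depth readings; the wide bush stayed where it was, and the hand-in returned no verdict.

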